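# Pack a specimen vial for transport

## Task

Pack the specimen for dispatch, sealing each layer before the next: stand the vial in the open canister while that is on the bench, put the canister's closure over it, right down on the shoulder, set the closed canister fully home in the box's foam pocket, then put the hood lid on the box, square and down on its ledge all round. Keep the vial and canister upright, set things down rather than dropping them, and leave the beaker, dishes, amber jar and marker where they are.

Things in the scene. Friction and masses are not known exactly. Their poses are not given: they have to be found in the camera images.
- vial_center (a point): Slim specimen vial standing upright: frosted body 26 mm diameter with a white ribbed screw cap 28 mm diameter and 20 mm tall on top; 80 mm tall in all, 50 g. The point is on its axis, half-way up (40 mm above its underside); z is its axis, up.
- canister_center (a point): White open canister, upright: round body 56 mm diameter up to a flat shoulder 62 mm above its underside, then a narrower neck 41 mm diameter, 8 mm tall (rim at 70 mm); grey-lined bore 31 mm diameter, its floor 6 mm above the underside, so the standing vial sticks out 16 mm above the rim. 120 g. Point: on its axis, 35 mm above its underside; z up.
- closure_center (a point): Tall ribbed grey cup-shaped closure of the canister, lying mouth down as used: 51 mm outside, 46 mm inside diameter, 30 mm tall, top 3 mm thick, 40 g. It goes loosely over the vial's top and the neck (just push-on, no force needed) and rests on the shoulder; the closed canister is 92 mm tall. Point: on its axis, 15 mm above its open lower rim; z up.
- box: Base of the transport box, fixed to the bench: light grey shell with black corners, 132 mm (x) by 116 mm (y), with a flat ledge round its edge 45 mm above the bench; inside it a dark foam block 110 by 94 mm stands 12 mm higher (top 57 mm above the bench) with a round pocket in its middle. Origin: centre of its underside, on the bench.
- pocket (a point): Centre of the floor of the box's foam pocket: round, 64 mm diameter, 26 mm deep, its floor 31 mm above the bench. The closed canister stands in it with its shoulder 36 mm and its top 66 mm above the foam.
- lid_handle (a point): Light grey hood lid of the box, on the bench open side down: 128 (x) by 112 mm (y), 88 tall; inside 120 x 104, 83 high; 250 g. Black handle bar on top along x: 84 long, 14 wide, 12 thick, 24 mm free beneath, posts 37 mm either side of its middle. Point: bar centre, 118 mm above the hood's rim. The rim rests on the ledge, 5 mm spare round the foam; half a turn also fits. 5 mm headroom above a seated closure.
- beaker: Small glass beaker, 52 mm diameter, 70 mm tall, standing; a bystander. Origin: centre of its underside.
- dishes: Two closed round culture dishes stacked, 60 mm diameter, 31 mm tall; a bystander. Origin: centre of the underside.
- jar: Short amber glass jar with black cap, 34 mm diameter, 46 mm tall; a bystander. Origin: centre of its underside.
- marker: Marker pen lying along its x, 130 mm long, 17 mm thick, white with blue cap; a bystander. Origin: under its middle, on the bench.
Things that resemble listed ones, but are neither listed nor needed, are in the scene too. Leave any purple or turquoise look-alike of the part that bears closure_center alone.

How it is judged (in metres and radians):
On the way, in this order (a step that is already met when the one before it is completed fails the run):
1. the vial stands home in the canister, released (horizontal distance between vial_center and canister_center below 0.008 m and z of vial_center in the frame of canister_center between 0.006 and 0.016 m and angle between the z axis of vial_center and the z axis of canister_center, either way round below 0.12 rad and contact force between the fingers and vial below 0.1 N and angle between canister_center's own z axis and vertical below 0.12 rad), for 0.2 s.
2. the closure is down on the canister's shoulder over the vial, released (horizontal distance between vial_center and canister_center below 0.008 m and z of vial_center in the frame of canister_center between 0.006 and 0.016 m and angle between the z axis of vial_center and the z axis of canister_center, either way round below 0.12 rad and horizontal distance between closure_center and canister_center below 0.006 m and z of closure_center in the frame of canister_center between 0.037 and 0.0455 m and angle between the z axis of closure_center and the z axis of canister_center, either way round below 0.08 rad and contact force between the fingers and closure below 0.1 N), for 0.2 s.
3. the closed canister stands home in the box's pocket, released (horizontal distance between vial_center and canister_center below 0.008 m and z of vial_center in the frame of canister_center between 0.006 and 0.016 m and angle between the z axis of vial_center and the z axis of canister_center, either way round below 0.12 rad and horizontal distance between closure_center and canister_center below 0.006 m and z of closure_center in the frame of canister_center between 0.037 and 0.0455 m and angle between the z axis of closure_center and the z axis of canister_center, either way round below 0.08 rad and horizontal distance between canister_center and pocket below 0.008 m and z of canister_center in the frame of pocket between 0.031 and 0.038 m and angle between canister_center's own z axis and vertical below 0.08 rad and contact force between the fingers and canister below 0.1 N), for 0.2 s.
At the end, for the whole second after the job is handed in: Vial in the canister (8 mm of its axis, 5 mm of its floor), closure on the shoulder (6 mm, at most 3 mm high), canister home in the pocket (8 mm, at most 3 mm high), lid on the ledge (10 mm, at most 3.5 mm high, square within 0.12 rad); all upright, released and at rest (horizontal distance between vial_center and canister_center below 0.008 m and z of vial_center in the frame of canister_center between 0.006 and 0.016 m and angle between the z axis of vial_center and the z axis of canister_center, either way round below 0.12 rad and horizontal distance between closure_center and canister_center below 0.006 m and z of closure_center in the frame of canister_center between 0.037 and 0.0455 m and angle between the z axis of closure_center and the z axis of canister_center, either way round below 0.08 rad and horizontal distance between canister_center and pocket below 0.008 m and z of canister_center in the frame of pocket between 0.031 and 0.038 m and angle between canister_center's own z axis and vertical below 0.08 rad and horizontal distance between lid_handle and box below 0.01 m and z of lid_handle in the frame of box between 0.158 and 0.1665 m and angle between the x axis of lid_handle and the x axis of box, either way round below 0.12 rad and angle between lid_handle's own z axis and vertical below 0.05 rad and linear speed of each of vial, canister, closure, lid below 0.02 m/s); the robot touches nothing.
It fails at once if the vial or the canister is tipped over (more than 0.6 rad) (angle between any of vial_center, canister_center's own z axis and vertical above 0.6 rad).
It fails at once if the vial, canister, closure or lid is dropped (falls freely more than about 40 mm) ((linear speed of vial above 0.9 m/s and contact force between the fingers and vial below 0.1 N and contact force between the fingers and canister below 0.1 N) or (linear speed of canister above 0.9 m/s and contact force between the fingers and canister below 0.1 N) or (linear speed of closure above 0.9 m/s and contact force between the fingers and closure below 0.1 N and contact force between the fingers and canister below 0.1 N) or (linear speed of lid above 0.9 m/s and contact force between the fingers and lid below 0.1 N)).
It fails at once if the beaker, dishes, jar or marker is pushed more than 30 mm from its place (distance of any of beaker, dishes, jar, marker from where it was at the start of the episode above 0.03 m).
It also fails if it takes over 120 s, if anything falls off the work surface, if the arm or the gripper's body presses on something with over 40 N, if the wrist force passes 120 N, or if a joint passes its speed limit or range.

## Robot

A 6-joint arm with a two-finger parallel gripper is mounted at the origin on the work surface. World frame = base frame: x ahead of the robot, y to its left, z up, the work surface at z = 0. Lengths are in mm, angles in rad, forces in N, time in s.
With the tool pointing down it reaches from about 275 to 750 mm from the base axis. Payload 10.2 kg.
Tool frame: the origin (TCP) lies between the finger pads; the fingertips stand 11 mm ahead of it and the grasp point (between the pads) lies 8 mm behind it; z points along the fingers, y is the line along which they close (so a half turn about z gives the same grasp; the last joint's range is limited). The gripper opens to 85 mm and grips with 20 to 120 N. Pads are 22 mm wide; open, the fingers measure 114 mm over their backs; the gripper's body (76 mm by 85 mm) begins 54 mm behind the grasp point. The pads swing forward as they close: fully open they stand 13 mm farther back than shut.
Start: joints at [0.983, 0.313, 1.498, -0, 1.331, -0.223], TCP at [187.313, 490.454, 242.294] pointing down, gripper open.
Joint ranges: [-2.94, 2.94], [-0.97, 2.17], [0.19, 2.56], [-1.23, 4.37], [0.02, 3.11], [-2.88, 2.88]. Speed limits (rad/s): [2.39, 2.39, 3.01, 3.14, 3.14, 3.14].

## Interface

Orientations are given as a unit quaternion [w, x, y, z].
In Python, from rig import sense, eyes, finish_job gives the robot as it stands.
- The arm moves only by the shell command python3 -m jog 'ROWS' [FORCE]. ROWS is JSON, a list of rows, each a list of 7 numbers: the shift along the tool's x, y, z in m, then the turn, a rotation vector about the tool's x, y, z in rad, then the finger opening in m, from 0 to 0.0854. In form: [[dx, dy, dz, rx, ry, rz, gripper], ...]. A call has 1 to 5 rows; each row shifts and turns the commanded pose from where the row before left it, along the tool's axes as they then stand; what a row does not reach is not made up. A row lasts 1/10 s, in which the tool goes at most 50 mm and 8.59 degrees, less where a joint would pass 70% of its speed; a pose out of reach is approached as far as the arm can. A call is refused whole if a number of a shift passes 0.05 or a number of a turn 0.15, either way. A call with a gripper value outside its range is refused whole. The fingers move at their own pace and stop on an object; FORCE is the grip in N (left out, the last holds). Time passes only in rows, so rows that do not move let the fingers close. It gives the time, the measured TCP pose, the force, the opening and the grip force at its end, in the units of the state.
- sense(): the state, without advancing time (a new reading comes with each control period).
- eyes.capture(name): name is "side" or "top" or "wrist"; returns the picture (480x640x3 uint8, red, green, blue); there is no depth.
- eyes.calibration(name): a dict with "fx", "fy", "cx", "cy" (pixels), "cam_to_world" (4x4, takes a point from camera to world coordinates); the wrist camera has in their place "mount" (4x4, takes a point from camera to tool coordinates, whose origin is the TCP and whose axes are the flange's). Camera axes: x right, y down, z forward; pixel columns grow to the right and rows downward; lengths in mm; the calibration is good to about 2 mm. The wrist camera is an equidistant fisheye: a pixel r from the principal point sees the ray r / f radians off the axis. A picture is of the moment at which its call begins: read the wrist's pose just before it. calibration takes no time and is no camera call.
- finish_job(): hands the job in; it is judged then, once.
The state is a dict: "time_s": time; "joints": joint angles; "dq": joint speeds; "tau": joint torques, N m; "eef_pos": TCP position; "ee_rot": TCP orientation; "force": force on the tool from outside, world axes, zero at the start; "wrist_torque": the same for the moment, N m; "grip_width": opening from 0.0 (shut) to 1.0 (fully open); "grip_force": force on a finger pad.
Only numpy, scipy, OpenCV 4.12 (cv2) and the standard library are available. Lean on these libraries where they do the work, as an engineer would, in place of code of your own. Each camera call takes 0.05 s, during which the arm holds its last target. There are 200 camera calls.

## Working session

There is one attempt and no reset: what is moved stays moved. The work goes in short steps, Python scripts to look and compute and a shell command to move; the robot and the scene stay as the last step left them, time stands still between calls to the robot, and variables do not carry over. Pictures are saved under pics/ and viewed, at most 14 in all, crops included, and the job is handed in when it is done.

```bash
mkdir -p pics; ls; cat > h.py <<'E'
import numpy as np, cv2
from rig import sense, eyes, finish_job
from scipy.spatial.transform import Rotation as R
def snap(name, out=None):
    s=sense(); im=eyes.capture(name)
    bgr=cv2.cvtColor(np.asarray(im),cv2.COLOR_RGB2BGR)
    if out: cv2.imwrite('pics/'+out,bgr)
    return s,bgr
def rot(s):
    q=s['ee_rot']; return R.from_quat([q[1],q[2],q[3],q[0]]).as_matrix()
def ray(name,u,v,s=None):
    c=eyes.calibration(name)
    x,y=(u-c['cx'])/c['fx'],(v-c['cy'])/c['fy']
    if name=='wrist':
        t=np.hypot(x,y); d=np.array([x/t*np.sin(t),y/t*np.sin(t),np.cos(t)]) if t>0 else np.array([0,0,1.])
        T=np.eye(4); T[:3,:3]=rot(s); T[:3,3]=s['eef_pos']; M=T@np.array(c['mount'])
    else:
        d=np.array([x,y,1.]); M=np.array(c['cam_to_world'])
    return M[:3,3], M[:3,:3]@d
def onz(name,u,v,z,s=None):
    o,d=ray(name,u,v,s); return o+d*(z-o[2])/d[2]
def proj(name,p,s=None):
    c=eyes.calibration(name)
    if name=='wrist':
        T=np.eye(4); T[:3,:3]=rot(s); T[:3,3]=s['eef_pos']; M=T@np.array(c['mount'])
    else: M=np.array(c['cam_to_world'])
    q=np.linalg.inv(M)@np.append(p,1); q=q[:3]
    if name=='wrist':
        r=np.hypot(q[0],q[1]); t=np.arctan2(r,q[2]); return c['cx']+c['fx']*t*q[0]/r, c['cy']+c['fy']*t*q[1]/r
    return c['cx']+c['fx']*q[0]/q[2], c['cy']+c['fy']*q[1]/q[2]
E
python3 - <<'E'
from h import *
np.set_printoptions(precision=3,suppress=True)
print(sense())
for n in('top','side','wrist'):
    s,_=snap(n,n+'0.png'); print(n,eyes.calibration(n))
E
```

```text
pics
{'time_s': 0.0, 'joints': array([ 0.983,  0.313,  1.498, -0.   ,  1.331, -0.223]), 'dq': array([-0.002, -0.001,  0.   ,  0.001, -0.001, -0.001]), 'tau': array([ -0.001, -41.227, -25.974,  -0.   ,   0.004,   0.   ]), 'eef_pos': array([187.177, 490.235, 241.732]), 'ee_rot': array([-0.   ,  0.181,  0.983, -0.001]), 'force': array([-1.125,  0.78 ,  0.311]), 'wrist_torque': array([-0.001, -0.003, -0.   ]), 'grip_force': 0.0, 'grip_width': 0.99495804835972}
top {'fx': 467.229785451008, 'fy': 467.229785451008, 'cx': 318.7297532222418, 'cy': 239.25467546527878, 'cam_to_world': array([[   0.001,   -0.99 ,    0.138,  448.657],
       [  -1.   ,   -0.002,   -0.005,   -3.182],
       [   0.005,   -0.138,   -0.99 , 1029.735],
       [   0.   ,    0.   ,    0.   ,    1.   ]])}
side {'fx': 565.6036870761526, 'fy': 565.6036870761526, 'cx': 309.1192787027175, 'cy': 237.8164345763858, 'cam_to_world': array([[ -0.998,  -0.05 ,   0.038, 563.876],
       [ -0.062,   0.742,  -0.668, 761.552],
       [  0.005,  -0.669,  -0.744, 956.921],
       [  0.   ,   0.   ,   0.   ,   1.   ]])}
wrist {'fx': 371.64829954431775, 'fy': 371.64829954431775, 'cx': 320.1529958305411, 'cy': 240.0608818653937, 'mount': array([[   0.001,   -0.954,   -0.298,   77.405],
       [   1.   ,    0.001,   -0.   ,    0.792],
       [   0.001,   -0.298,    0.954, -131.388],
       [   0.   ,    0.   ,    0.   ,    1.   ]])}
```

View pics/top0.png

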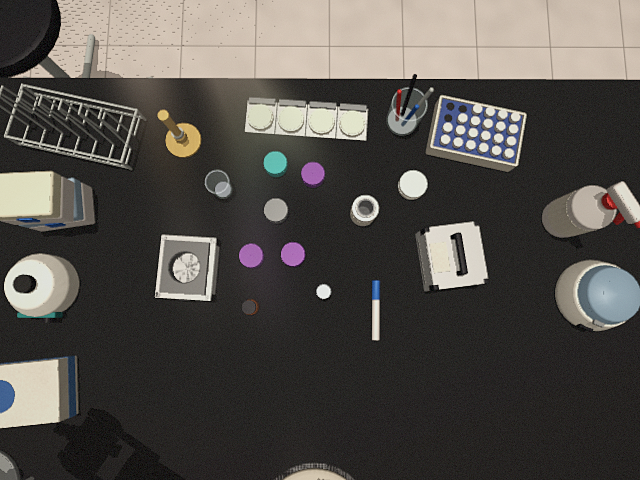

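View pics/side0.png

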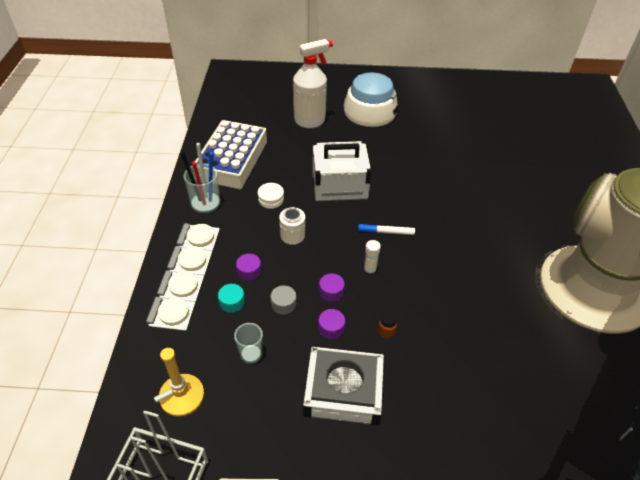

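The top view shows the vial at (323,292), open canister at (365,209), box at (187,267) and lid at (452,256) with its bar along world x. The bystanders are the jar (250,307), beaker (218,184), dishes (413,185) and marker (376,310).

Closure candidates are grey (276,210), purple (251,255), (292,254) and (313,173), and turquoise (275,162). Only the grey one fits the description. I'll confirm that in a crop and measure positions.

```bash
python3 - <<'E'
from h import *
np.set_printoptions(precision=1,suppress=True)
t=cv2.imread('pics/top0.png'); sd=cv2.imread('pics/side0.png')
a=cv2.resize(t[130:340,140:500],None,fx=2,fy=2,interpolation=cv2.INTER_CUBIC)
cv2.imwrite('pics/crop_top.png',a)
b=cv2.resize(sd[130:430,210:430],None,fx=2,fy=2,interpolation=cv2.INTER_CUBIC); cv2.imwrite('pics/crop_side.png',b)
def tri(pt,ps):
    o1,d1=ray('top',*pt);o2,d2=ray('side',*ps);A=np.stack([d1,-d2],1);k=np.linalg.lstsq(A,o2-o1,rcond=None)[0]
    return (o1+k[0]*d1+o2+k[1]*d2)/2
def blob(im,x,y,w,lo):
    g=im[y-w:y+w,x-w:x+w].min(2)if lo>0 else 0
    m=(g>lo).astype(np.uint8);n,l,st,c=cv2.connectedComponentsWithStats(m)
    i=1+np.argmax(st[1:,4]);return c[i]+[x-w,y-w],st[i,:].tolist()
for nm,x,y,w,lo,z in(('vial',323,292,14,90,80),('closure',276,210,18,60,30),('can',365,208,22,110,62),('lid',452,256,45,80,88),('box',187,267,42,80,45)):
    c,st=blob(t,x,y,w,lo);print(nm,c,st,onz('top',*c,z))
for nm,pt,z in(('beaker',(218,184),35),('dishes',(413,185),31),('jar',(250,307),46),('mk1',(376,281),8),('mk2',(376,340),8),('p1',(251,255),30),('p2',(292,254),30),('p3',(313,173),30),('tq',(275,162),30)): print(nm,onz('top',*pt,z))
E
```

```text
vial [323.2 291. ] [7, 6, 15, 15, 182] [475.2 -16.9  80. ]
closure [275.5 209.6] [6, 6, 24, 25, 471] [652.9  86.2  30. ]
can [364.7 208.3] [8, 9, 28, 27, 411] [ 649.5 -105.    62. ]
lid [452.  255.7] [9, 10, 72, 70, 3499] [ 546.5 -278.1   88. ]
box [186.3 267.4] [10, 9, 64, 67, 3454] [525.4 271.   45. ]
beaker [708.5 211.9  35. ]
dishes [ 708.2 -215.    31. ]
jar [442.9 135.   46. ]
mk1 [ 499.  -133.3    8. ]
mk2 [ 372.8 -131.2    8. ]
p1 [553.4 137.4  30. ]
p2 [555.7  49.3  30. ]
p3 [735.1   4.6  30. ]
tq [760.   88.7  30. ]
```

View pics/crop_top.png

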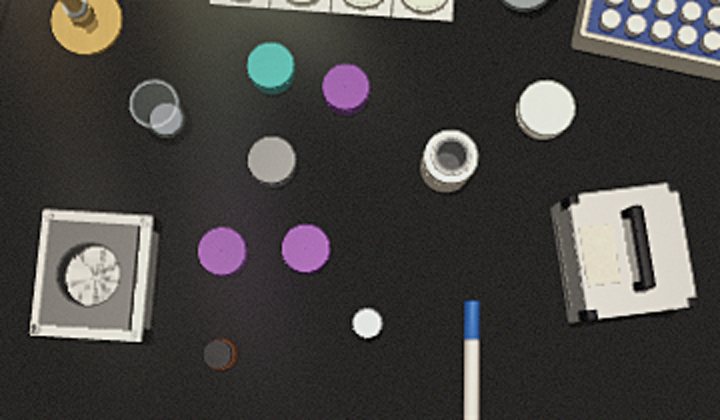

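The crop shows the grey closure at crop (272,160), full-image (276,210), as the only grey one; the other four are purple or turquoise. The box at crop (92,275) has its pocket and the lid's bar is at crop (640,250), slightly turned. I'll turn the tool square to the world and head for the vial.

```bash
python3 -m jog '[[0,0,0,0,0,-0.122,0.085],[0,0,0,0,0,-0.122,0.085],[0,0,0,0,0,-0.121,0.085],[-0.024,-0.042,0,0,0,0,0.085],[-0.024,-0.042,0,0,0,0,0.085]]' && python3 -m jog '[[-0.024,-0.042,0,0,0,0,0.085],[-0.024,-0.042,0,0,0,0,0.085],[-0.024,-0.042,0,0,0,0,0.085],[-0.024,-0.042,0,0,0,0,0.085],[-0.024,-0.042,0,0,0,0,0.085]]' && python3 -m jog '[[-0.024,-0.042,0,0,0,0,0.085],[-0.024,-0.042,0,0,0,0,0.085],[-0.024,-0.042,0,0,0,0,0.085],[-0.024,-0.042,0,0,0,0,0.085],[-0.024,-0.042,0,0,0,0,0.085]]'
cat >> h.py <<'E'
def go(p,yaw=np.pi):
    "print shift still to go in tool axes (mm) and turn (rad, tool z) to TCP target p, tool down"
    s=sense(); r=rot(s); y=np.arctan2(r[1,0],r[0,0])
    e=r.T@(np.array(p)-s['eef_pos']); t=(y-yaw+np.pi)%(2*np.pi)-np.pi
    print('pos',np.round(s['eef_pos'],1),'shift',np.round(e,1),'turn',round(t,3),'z-axis',np.round(r[:,2],3),'t',round(s['time_s'],2))
E
python3 - <<'E'
from h import *
go([475,-17,180])
s,_=snap('wrist','w1.png')
print(proj('wrist',[475,-17,80],s),s['joints'])
E
```

```text
time_s: 0.65
eef_pos: [235.2, 405.6, 241.7]
ee_rot: [-0.0, -0.001, 1.0, -0.0]
force: [1.8, 0.6, 0.2]
grip_width: 0.997
grip_force: 0.0
time_s: 1.15
eef_pos: [355.8, 194.7, 242.4]
ee_rot: [0.0, -0.0, 1.0, 0.0]
force: [0.6, 0.9, 0.6]
grip_width: 1.0
grip_force: 0.0
time_s: 1.65
eef_pos: [476.0, -15.5, 242.2]
ee_rot: [-0.0, 0.0, 1.0, 0.0]
force: [1.2, 0.9, -0.3]
grip_width: 0.995
grip_force: 0.0
pos [476.  -15.5 242.2] shift [ 1.  -1.5 62.2] turn -0.0 z-axis [-0.  0. -1.] t 1.65
(np.float64(317.01643717386094), np.float64(221.80540744014704)) [-2.79342471e-01  2.05221430e-01  1.63784827e+00  1.24858988e-04
  1.29858451e+00 -1.84992564e+00]
```

View wrist.

View pics/w1.png

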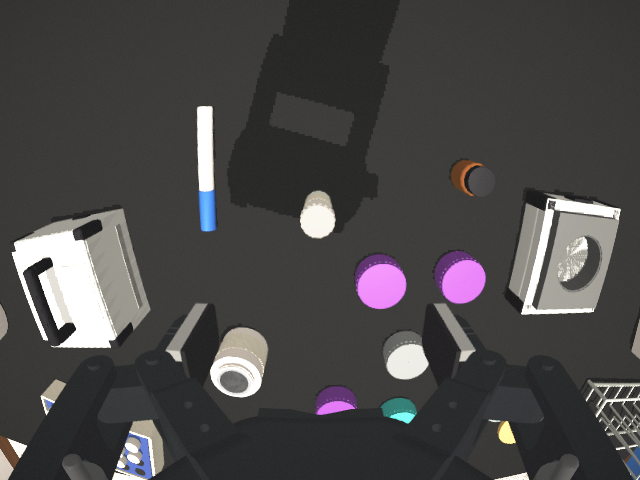

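The vial cap is at (317,222), within a pixel of the prediction. I'll descend and grip its top 13 mm.

```bash
python3 -m jog '[[0.001,-0.001,0.041,0,0,0,0.06],[0,0,0.041,0,0,0,0.06],[0,0,0.041,0,0,0,0.06],[0,0,0.03,0,0,0,0.06],[0,0,0.010,0,0,0,0.06]]' 25 && python3 -m jog '[[0,0,0,0,0,0,0],[0,0,0,0,0,0,0],[0,0,0,0,0,0,0],[0,0,0,0,0,0,0],[0,0,0,0,0,0,0]]' 25 && python3 -m jog '[[0,0,0,0,0,0,0],[0,0,0,0,0,0,0],[0,0,0,0,0,0,0]]' 25
python3 - <<'E'
from h import *
go([475,-17,78])
snap('wrist','w2.png')
E
```

```text
time_s: 2.2
eef_pos: [472.9, -14.1, 76.7]
ee_rot: [-0.002, -0.0, 1.0, 0.001]
force: [0.9, 0.2, 0.4]
grip_width: 0.703
grip_force: 0.0
time_s: 2.7
eef_pos: [475.4, -14.7, 80.7]
ee_rot: [0.002, -0.0, 1.0, -0.0]
force: [0.9, -0.4, 6.6]
grip_width: 0.307
grip_force: 25.0
time_s: 3.0
eef_pos: [475.4, -14.7, 80.7]
ee_rot: [0.002, -0.0, 1.0, -0.0]
force: [-0.3, -0.6, 6.7]
grip_width: 0.309
grip_force: 25.0
pos [475.4 -14.7  80.7] shift [ 0.4 -2.3  2.7] turn 0.0 z-axis [ 0.003 -0.001 -1.   ] t 3.0
```

View pics/w2.png

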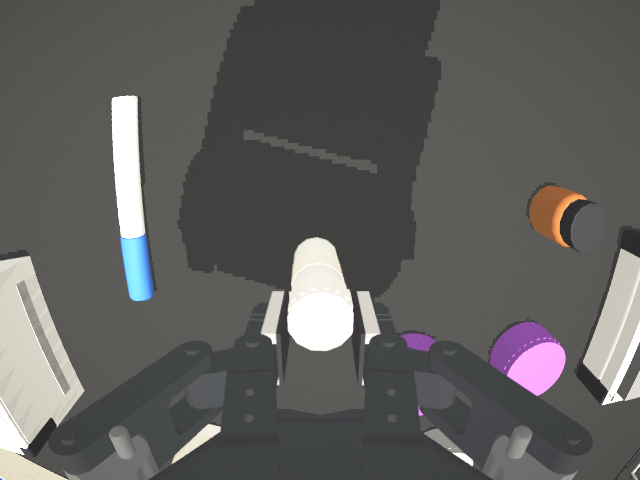

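The vial is held upright at (320,320). Next I'll fix the canister's rim centre from the top and wrist pictures.

```bash
python3 -m jog '[[0,0,-0.04,0,0,0,0],[0,0,-0.04,0,0,0,0],[0,0,-0.04,0,0,0,0],[-0.03,-0.006,0,0,0,0,0],[-0.03,-0.006,0,0,0,0,0]]' && python3 -m jog '[[-0.03,-0.006,0,0,0,0,0],[0,0,0,0,0,0,0],[0,0,0,0,0,0,0]]'
python3 - <<'E'
from h import *
np.set_printoptions(precision=1,suppress=True)
go([649.5,-105,200])
s,im=snap('wrist','w3.png')
u,v=map(int,proj('wrist',[649.5,-105,70],s)); print(u,v)
t=cv2.imread('pics/top0.png')
def circ(img,name,u,v,w,z,s):
    c=img[max(0,v-w):v+w,max(0,u-w):u+w]; g=cv2.cvtColor(c,cv2.COLOR_BGR2GRAY)
    m=(g>110).astype(np.uint8); cs,h=cv2.findContours(m,cv2.RETR_CCOMP,cv2.CHAIN_APPROX_NONE)
    for k,(q,hh) in enumerate(zip(cs,h[0])):
        if hh[3]>=0 and cv2.contourArea(q)>15:
            (x,y),ax,a=cv2.fitEllipse(q); x+=max(0,u-w);y+=max(0,v-w); print(name,'hole',x,y,ax,onz(name,x,y,z,s))
circ(t,'top',365,208,22,70,None)
circ(im,'wrist',u,v,70,70,s)
E
```

```text
time_s: 3.55
eef_pos: [535.5, -26.6, 201.6]
ee_rot: [0.002, -0.0, 1.0, -0.001]
force: [0.3, 0.2, -0.5]
grip_width: 0.311
grip_force: 25.0
time_s: 3.85
eef_pos: [564.2, -32.4, 199.1]
ee_rot: [-0.0, -0.0, 1.0, 0.0]
force: [-0.9, 0.5, -1.7]
grip_width: 0.31
grip_force: 25.0
pos [564.2 -32.4 199.1] shift [-85.3 -72.7  -0.9] turn 0.0 z-axis [-0.  0. -1.] t 3.85
231 332
top hole 365.45912742614746 206.86402702331543 (15.043731689453125, 15.730524063110352) [ 650.9 -105.8   70. ]
wrist hole 295.8972473144531 279.3127746582031 (3.7715208530426025, 8.753090858459473) [599.8 -49.7  70. ]
```

View pics/w3.png

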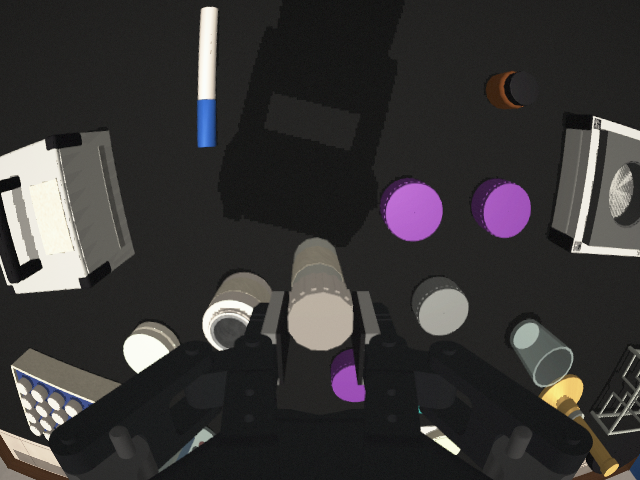

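The bore shows at about (231,331), matching the prediction, so the canister is at about (650.5,-105.5). I'll check the vial's offset in the hand from the cap disc at (320,320).

```bash
python3 - <<'E'
from h import *
np.set_printoptions(precision=1,suppress=True)
s=sense(); im=cv2.imread('pics/w3.png')
# cap top: front (near image top) of disc at about row 292..350
hsv=im[285:355,283:360]; d=np.abs(hsv.astype(int)-im[325,320].astype(int)).sum(2)<36
n,l,st,c=cv2.connectedComponentsWithStats(d.astype(np.uint8)); i=1+np.argmax(st[1:,4]); print(c[i]+[283,285],st[i], im[325,320])
p=c[i]+[283,285]; print(onz('wrist',*p,s['eef_pos'][2]-.7,s)-s['eef_pos'])
# canister bore in w3
c=im[300:360,200:262]; g=cv2.cvtColor(c,cv2.COLOR_BGR2GRAY)
cs,h=cv2.findContours((g<140).astype(np.uint8),cv2.RETR_LIST,cv2.CHAIN_APPROX_NONE)
for q in cs:
    if cv2.contourArea(q)>200:(x,y),ax,a=cv2.fitEllipse(q);print(x+200,y+300,ax,onz('wrist',x+200,y+300,70,s))
go([650.5,-105.5,190])
E
```

```text
[320.4 321.1] [   6    8   63   57 2901] [163 176 187]
[-1.3  1.3 -0.7]
231.11019134521484 330.5468940734863 (63.7941780090332, 69.5162124633789) [ 646.9 -105.    70. ]
pos [563.8 -32.3 199.3] shift [-86.7 -73.3   9.3] turn 0.0 z-axis [-0.  0. -1.] t 3.9
```

```bash
python3 -m jog '[[-0.029,-0.005,0,0,0,0,0],[-0.029,-0.005,0,0,0,0,0],[-0.028,-0.005,0,0,0,0,0],[0,0,0,0,0,0,0],[0,0,0,0,0,0,0]]'
cat >> h.py <<'E'
def ell(im,u,v,w,thr,lo,hi,dark=True):
    "ellipses of blobs darker/brighter than thr in window"
    x0,y0=int(u-w),int(v-w); g=cv2.GaussianBlur(cv2.cvtColor(im[y0:y0+2*w,x0:x0+2*w],cv2.COLOR_BGR2GRAY),(3,3),0)
    m=((g<thr) if dark else (g>thr)).astype(np.uint8); m[0]=m[-1]=0; m[:,0]=m[:,-1]=0
    for q in cv2.findContours(m,cv2.RETR_LIST,cv2.CHAIN_APPROX_NONE)[0]:
        if lo<cv2.contourArea(q)<hi:
            (x,y),ax,a=cv2.fitEllipse(cv2.convexHull(q)); yield x+x0,y+y0,np.round(ax,1)
E
python3 - <<'E'
from h import *
np.set_printoptions(precision=1,suppress=True)
s,im=snap('wrist','w4.png'); go([650.5,-105.5,190])
u,v=proj('wrist',[650.5,-105.5,70],s); print(u,v)
for thr in(100,120,140,160):
  for x,y,ax in ell(im,u,v,40,thr,200,3000): print(thr,x,y,ax,onz('wrist',x,y,70,s))
cv2.imwrite('pics/w4c.png',cv2.resize(im[200:370,180:380],None,fx=3,fy=3))
E
```

```text
time_s: 4.4
eef_pos: [649.7, -47.2, 199.2]
ee_rot: [-0.0, -0.0, 1.0, 0.0]
force: [0.1, 1.2, -1.1]
grip_width: 0.31
grip_force: 25.0
pos [649.5 -47.1 199.5] shift [ -0.9 -58.4   9.5] turn 0.0 z-axis [-0.  0. -1.] t 4.45
240.27445800917712 235.49510757094814
100 239.16045761108398 234.15167236328125 [39.9 45.5] [ 649.5 -106.3   70. ]
100 229.94077491760254 242.95671844482422 [ 83.4 114.6] [ 656.3 -113.9   70. ]
120 240.33892822265625 233.5518913269043 [42.9 48.6] [ 649.  -105.4   70. ]Traceback (most recent call last):
  File "<stdin>", line 6, in <module>
  File "h.py", line 42, in ell
    (x,y),ax,a=cv2.fitEllipse(cv2.convexHull(q)); yield x+x0,y+y0,np.round(ax,1)
               ~~~~~~~~~~~~~~^^^^^^^^^^^^^^^^^^^
cv2.error: OpenCV(4.12.0) /io/opencv/modules/imgproc/src/shapedescr.cpp:361: error: (-201:Incorrect size of input array) There should be at least 5 points to fit the ellipse in function 'fitEllipseNoDirect'
```

The bore is at (240,234), which puts it at (649.2,-105.8). I'll set the TCP target at (650.5,-106.5), lower to just above the rim and look.

```bash
python3 -m jog '[[0,-0.02,0,0,0,0,0],[0,-0.02,0,0,0,0,0],[-0.001,-0.019,0,0,0,0,0],[0,0,0.02,0,0,0,0],[0,0,0.02,0,0,0,0]]' && python3 -m jog '[[0,0,0,0,0,0,0],[0,0,0,0,0,0,0]]'
python3 - <<'E'
from h import *
s,im=snap('wrist'); go([650.5,-106.5,158])
cv2.imwrite('pics/w5c.png',cv2.resize(im[170:370,220:420],None,fx=3,fy=3))
E
```

```text
time_s: 4.95
eef_pos: [651.3, -108.1, 159.3]
ee_rot: [0.001, 0.001, 1.0, -0.0]
force: [0.9, -0.1, -0.6]
grip_width: 0.311
grip_force: 25.0
time_s: 5.15
eef_pos: [651.4, -107.1, 159.9]
ee_rot: [0.0, 0.0, 1.0, -0.0]
force: [0.1, -0.2, -0.2]
grip_width: 0.309
grip_force: 25.0
pos [ 651.7 -107.   160.6] shift [1.3 0.5 2.6] turn -0.0 z-axis [ 0.002 -0.001 -1.   ] t 5.2
```

View pics/w5c.png

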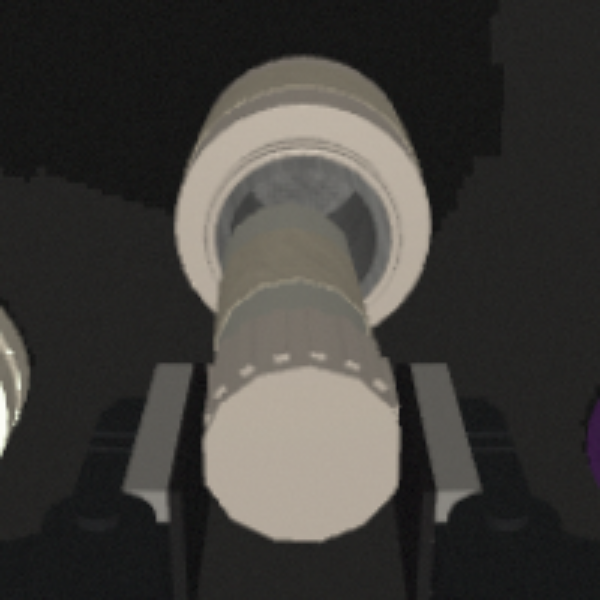

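The vial's foot is at crop (290,200) and the bore centre at crop (303,235), so the foot is about 2 mm to the −y side. I'll compute the offset in both axes.

```bash
python3 - <<'E'
from h import *
np.set_printoptions(precision=1,suppress=True)
s=sense(); im,zb=None,s['eef_pos'][2]-80.7
f=lambda u,v,z: onz('wrist',220+u/3,170+v/3,z,s)
print('foot',f(290,202,zb)+[13,0,0],f(235,235,zb),f(347,235,zb)); print('bore',f(303,150,70)+[15.5,0,0],f(210,235,70),f(394,235,70)); print('rim outer',f(303,104,70)+[20.5,0,0],f(176,220,62),f(430,220,62))
E
```

```text
foot [ 652.4 -108.    79.9] [ 646.3 -119.1   79.9] [646.3 -96.6  79.9]
bore [ 646.7 -105.4   70. ] [ 649.7 -125.    70. ] [649.6 -86.2  70. ]
rim outer [ 642.1 -105.4   70. ] [ 648.9 -133.    62. ] [648.9 -77.7  62. ]
```

```bash
python3 -m jog '[[0.001,0.002,0,0,0,0,0],[0,0,0.01,0,0,0,0],[0,0,0.01,0,0,0,0],[0,0,0.01,0,0,0,0],[0,0,0,0,0,0,0]]'
python3 - <<'E'
from h import *
s,im=snap('wrist'); go([651.3,-105,87])
cv2.imwrite('pics/w6c.png',cv2.resize(im[170:370,220:420],None,fx=3,fy=3))
E
```

```text
time_s: 5.7
eef_pos: [649.6, -104.2, 127.0]
ee_rot: [-0.002, -0.0, 1.0, 0.001]
force: [-0.3, -0.1, -0.7]
grip_width: 0.311
grip_force: 25.0
pos [ 650.1 -104.3  128.2] shift [-1.3 -0.7 41.2] turn 0.0 z-axis [-0.002  0.001 -1.   ] t 5.75
```

View pics/w6c.png

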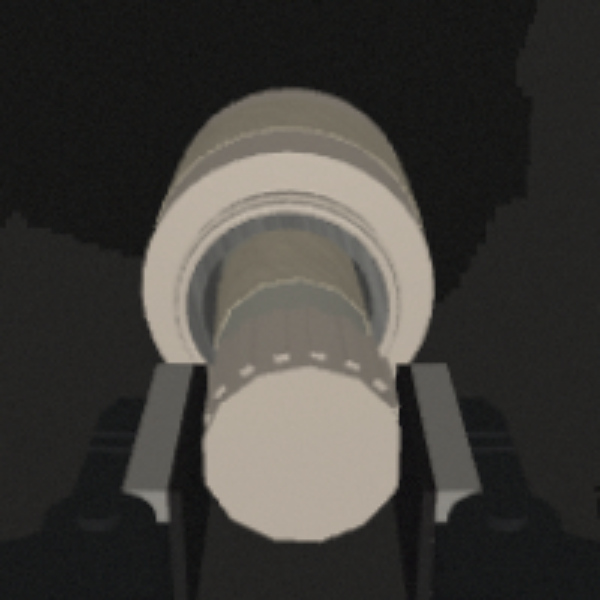

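The foot is in the bore, centred at crop (287,240), with no contact force. I'll lower it to the floor.

```bash
python3 -m jog '[[0,0,0.01,0,0,0,0],[0,-0.0005,0.01,0,0,0,0],[0,-0.0005,0.01,0,0,0,0],[0,0,0.006,0,0,0,0],[0,0,0,0,0,0,0]]' && python3 -m jog '[[0,0,0.003,0,0,0,0],[0,0,0.002,0,0,0,0],[0,0,0,0,0,0,0]]'
```

```text
time_s: 6.25
eef_pos: [650.0, -105.3, 92.0]
ee_rot: [-0.001, -0.0, 1.0, 0.0]
force: [0.3, -0.7, -0.7]
grip_width: 0.314
grip_force: 25.0
time_s: 6.55
eef_pos: [650.4, -105.4, 88.2]
ee_rot: [-0.0, -0.0, 1.0, 0.0]
force: [-0.6, -0.1, -0.4]
grip_width: 0.304
grip_force: 25.0
```

```bash
python3 -m jog '[[0,0,0.0015,0,0,0,0],[0,0,0,0,0,0,0],[0,0,0,0,0,0,0.03],[0,0,0,0,0,0,0.04],[0,0,0,0,0,0,0.05]]' && python3 -m jog '[[0,0,0,0,0,0,0.06],[0,0,-0.01,0,0,0,0.06],[0,0,-0.04,0,0,0,0.06],[0,0,-0.04,0,0,0,0.06]]' && python3 -m jog '[[0.03,0,-0.03,0,0,0,0.06],[0,0,0,0,0,0,0.06],[0,0,0,0,0,0,0.06]]'
python3 - <<'E'
from h import *
np.set_printoptions(precision=1,suppress=True)
s,im=snap('wrist'); go([651.3,-105,87])
u,v=proj('wrist',[650.5,-105.5,86],s); print(u,v)
cl=proj('wrist',[652.9,86.2,30],s); print(cl)
u,v=int(u),int(v); cv2.imwrite('pics/w7c.png',cv2.resize(im[v-80:v+80,u-80:u+80],None,fx=3,fy=3))
E
```

```text
time_s: 7.05
eef_pos: [650.5, -105.5, 86.8]
ee_rot: [0.0, -0.0, 1.0, -0.0]
force: [-0.2, 0.8, 0.9]
grip_width: 0.585
grip_force: 0.0
time_s: 7.45
eef_pos: [650.1, -105.3, 178.2]
ee_rot: [-0.001, -0.0, 1.0, 0.0]
force: [0.3, -0.1, 1.0]
grip_width: 0.703
grip_force: 0.0
time_s: 7.75
eef_pos: [620.4, -105.5, 207.9]
ee_rot: [0.001, 0.0, 1.0, -0.0]
force: [0.7, -0.0, 0.3]
grip_width: 0.704
grip_force: 0.0
pos [ 620.4 -105.4  206.6] shift [-30.9   0.4 119.6] turn 0.0 z-axis [-0.  0. -1.] t 7.8
318.785828260549 275.9634697143432
(np.float64(516.0358731523935), np.float64(252.6446726549146))
```

View pics/w7c.png

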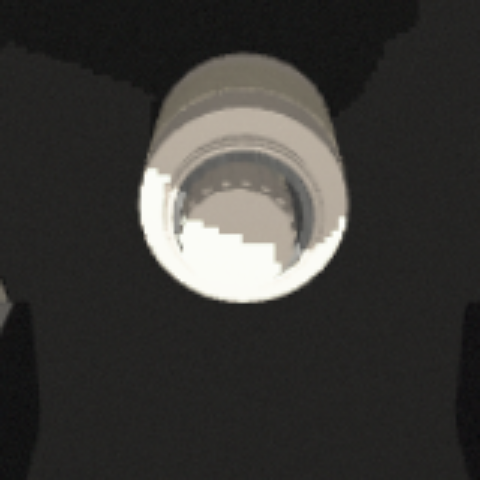

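The vial stands home: its cap is at crop (240,240), where I predicted it. Next is the grey closure; I'll move above it and measure by mask.

```bash
python3 -m jog '[[-0.008,0.048,0,0,0,0,0.085],[-0.008,0.048,0,0,0,0,0.085],[-0.008,0.048,0,0,0,0,0.085],[-0.008,0.048,0,0,0,0,0.085],[0,0,0,0,0,0,0.085]]' && python3 -m jog '[[0,0,0,0,0,0,0.085],[0,0,0,0,0,0,0.085]]'
python3 - <<'E'
from h import *
np.set_printoptions(precision=1,suppress=True)
s,im=snap('wrist','w8.png'); go([652.9,86.2,30])
u,v=proj('wrist',[652.9,86.2,30],s); print(u,v)
hs=cv2.cvtColor(im,cv2.COLOR_BGR2HSV); x0,y0=int(u-50),int(v-50); sub=hs[y0:y0+100,x0:x0+100]
for th in (50,70,90,110,130):
    m=((sub[...,2]>th)&(sub[...,1]<70)).astype(np.uint8); n,l,st,c=cv2.connectedComponentsWithStats(m)
    if n>1:
        i=1+np.argmax(st[1:,4]); p=c[i]+[x0,y0]; print(th,p,st[i],onz('wrist',*p,30,s),hs[int(p[1]),int(p[0])])
cv2.imwrite('pics/w8c.png',cv2.resize(im[y0-30:y0+130,x0-30:x0+130],None,fx=3,fy=3))
E
```

```text
time_s: 8.3
eef_pos: [652.3, 92.5, 204.9]
ee_rot: [-0.001, -0.003, 1.0, 0.001]
force: [-0.8, -1.6, 0.2]
grip_width: 0.997
grip_force: 0.0
time_s: 8.5
eef_pos: [652.4, 85.6, 205.8]
ee_rot: [-0.001, 0.0, 1.0, -0.0]
force: [1.1, -0.9, -0.9]
grip_width: 0.997
grip_force: 0.0
pos [652.4  85.3 206.1] shift [ -0.7   0.9 176.1] turn -0.001 z-axis [-0. -0. -1.] t 8.55
319.63081650970196 219.8515606183907
50 [320.  217.5] [  21   17   61   64 3008] [650.8  86.5  30. ] [ 24  13 102]
70 [320.1 218.9] [  22   20   59   60 2781] [652.1  86.6  30. ] [ 24  13 102]
90 [320.2 219.6] [  22   22   59   58 2631] [652.6  86.7  30. ] [ 24  13 100]
110 [320.  242.9] [ 32  71  39   9 244] [673.6  86.5  30. ] [ 25  15 181]
130 [320.  242.9] [ 32  71  39   8 241] [673.5  86.5  30. ] [ 27  15 181]
```

View pics/w8c.png

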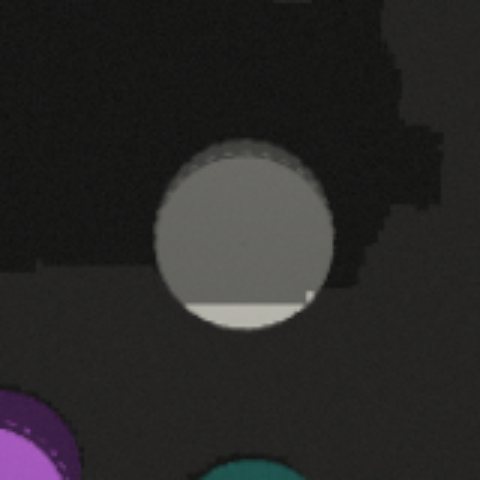

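The closure is centred at crop (244,240), at (652.8,86.5). I'll go down and grip.

```bash
python3 -m jog '[[0,0.001,0.045,0,0,0,0.085],[0,0,0.045,0,0,0,0.085],[0,0,0.045,0,0,0,0.085],[0,0,0.03,0,0,0,0.085],[0,0,0.015,0,0,0,0.085]]' && python3 -m jog '[[0,0,0.005,0,0,0,0.085],[0,0,0.005,0,0,0,0.085],[0,0,0,0,0,0,0.07],[0,0,0,0,0,0,0.06],[0,0,0,0,0,0,0.05]]' 25 && python3 -m jog '[[0,0,0,0,0,0,0.045],[0,0,0,0,0,0,0.045],[0,0,0,0,0,0,0.045]]' 25; python3 - <<'E'
from h import *
go([652.8,86.5,16])
E
```

```text
time_s: 9.05
eef_pos: [651.1, 86.3, 23.7]
ee_rot: [-0.002, 0.001, 1.0, 0.0]
force: [-0.4, -0.1, 0.4]
grip_width: 0.992
grip_force: 0.0
time_s: 9.55
eef_pos: [653.0, 87.6, 18.0]
ee_rot: [0.001, -0.0, 1.0, -0.0]
force: [-0.7, 0.6, 7.7]
grip_width: 0.591
grip_force: 11.4
time_s: 9.85
eef_pos: [653.0, 87.5, 18.2]
ee_rot: [0.001, -0.0, 1.0, -0.0]
force: [-1.0, 0.2, 5.4]
grip_width: 0.584
grip_force: 25.7
pos [653.   87.5  18.2] shift [ 0.2 -1.   2.2] turn 0.0 z-axis [ 0.002 -0.    -1.   ] t 9.85
```

```bash
python3 -m jog '[[0,0,-0.04,0,0,0,0.045],[0,0,-0.04,0,0,0,0.045],[0,0,-0.04,0,0,0,0.045],[0,-0.04,0,0,0,0,0.045],[0,-0.04,0,0,0,0,0.045]]' && python3 -m jog '[[0.001,-0.04,0,0,0,0,0.045],[0.001,-0.04,0,0,0,0,0.045],[0,-0.033,0,0,0,0,0.045],[0,0,0.015,0,0,0,0.045],[0,0,0,0,0,0,0.045]]' && python3 -m jog '[[0,0,0,0,0,0,0.045],[0,0,0,0,0,0,0.045]]'
python3 - <<'E'
from h import *
s,im=snap('wrist','w9.png'); go([650.8,-105.5,80])
cv2.imwrite('pics/w9c.png',cv2.resize(im[150:370,200:440],None,fx=3,fy=2.7))
E
```

```text
time_s: 10.35
eef_pos: [652.8, 7.4, 138.5]
ee_rot: [0.001, -0.001, 1.0, -0.0]
force: [0.0, -0.2, -1.7]
grip_width: 0.584
grip_force: 26.6
time_s: 10.85
eef_pos: [649.4, -105.3, 119.6]
ee_rot: [-0.002, 0.0, 1.0, 0.001]
force: [0.0, -0.4, -0.9]
grip_width: 0.587
grip_force: 26.6
time_s: 11.05
eef_pos: [650.7, -104.2, 122.3]
ee_rot: [0.0, -0.001, 1.0, -0.0]
force: [0.2, -0.7, -0.8]
grip_width: 0.583
grip_force: 26.6
pos [ 650.7 -104.4  122.4] shift [-0.  -1.1 42.4] turn 0.002 z-axis [ 0.001 -0.    -1.   ] t 11.1
```

View pics/w9c.png

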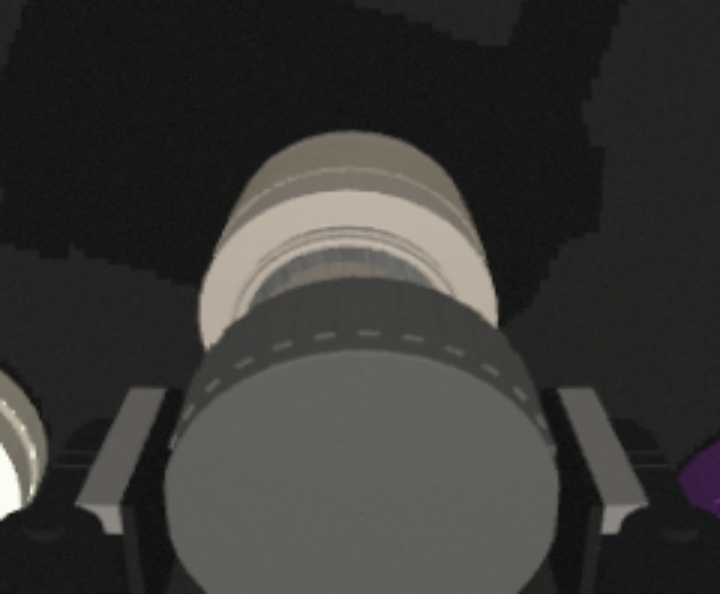

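```bash
python3 - <<'E'
from h import *
np.set_printoptions(precision=1,suppress=True)
s=sense(); f=lambda u,v,z: onz('wrist',200+u/3,150+v/2.7,z,s)
zb=s['eef_pos'][2]-18.2
print('closure',f(364,278,zb)+[25.5,0,0],'top front',f(362,351,zb+30)+[25.5,0,0]); print('can',f(348,190,62)+[28,0,0],f(200,310,62),f(497,310,62),'neck',f(348,228,70)+[20.5,0,0])
E
```

```text
closure [ 651.7 -102.7  104.2] top front [ 651.2 -103.   134.2]
can [ 650.6 -105.5   62. ] [ 648.1 -133.    62. ] [648.  -77.9  62. ] neck [ 648.6 -105.4   70. ]
```

The closure's centre is at crop column 362 against the canister's 348. I'll correct by (−1,−2) mm and lower, watching the force.

```bash
python3 -m jog '[[0.001,-0.002,0,0,0,0,0.045],[0,0,0.01,0,0,0,0.045],[0,0,0.01,0,0,0,0.045],[0,0,0.005,0,0,0,0.045],[0,0,0,0,0,0,0.045]]' && python3 -m jog '[[0,0,0.005,0,0,0,0.045],[0,0,0.005,0,0,0,0.045],[0,0,0.003,0,0,0,0.045],[0,0,0,0,0,0,0.045]]'
```

```text
time_s: 11.6
eef_pos: [648.9, -107.3, 95.4]
ee_rot: [-0.001, -0.0, 1.0, 0.0]
force: [0.2, 0.2, -0.4]
grip_width: 0.584
grip_force: 26.6
time_s: 12.0
eef_pos: [649.2, -107.4, 83.2]
ee_rot: [-0.0, -0.0, 1.0, 0.0]
force: [-0.7, 0.2, -0.8]
grip_width: 0.582
grip_force: 26.6
```

It is past the rim without contact. I'll go the last 3 mm and release.

```bash
python3 -m jog '[[0,0,0.002,0,0,0,0.045],[0,0,0.0015,0,0,0,0.045],[0,0,0,0,0,0,0.045]]' && python3 -m jog '[[0,0,0,0,0,0,0.055],[0,0,0,0,0,0,0.06],[0,0,0,0,0,0,0.07],[0,0,0,0,0,0,0.08],[0,0,0,0,0,0,0.085]]' && python3 -m jog '[[0,0,-0.02,0,0,0,0.085],[0,0,-0.04,0,0,0,0.085],[0,0,-0.04,0,0,0,0.085],[0,0,0,0,0,0,0.085],[0,0,0,0,0,0,0.085]]'
python3 - <<'E'
from h import *
s,im=snap('wrist','w10.png'); go([650,-105.5,80])
s2,sd=snap('side','s10.png'); u,v=map(int,proj('side',[650,-105.5,60]))
a=cv2.resize(im[150:370,200:440],(480,440)); b=cv2.resize(sd[v-37:v+37,u-27:u+27],(320,440),interpolation=cv2.INTER_CUBIC)
cv2.imwrite('pics/w10c.png',np.hstack([a,b]))
E
```

```text
time_s: 12.3
eef_pos: [649.5, -107.5, 80.4]
ee_rot: [0.0, -0.0, 1.0, -0.0]
force: [-0.5, -0.7, -0.1]
grip_width: 0.581
grip_force: 26.6
time_s: 12.8
eef_pos: [649.4, -107.5, 80.3]
ee_rot: [-0.0, -0.0, 1.0, -0.0]
force: [0.2, 0.4, 0.7]
grip_width: 0.998
grip_force: 0.0
time_s: 13.3
eef_pos: [649.5, -107.5, 180.8]
ee_rot: [0.001, -0.0, 1.0, -0.0]
force: [-0.1, 0.7, -1.7]
grip_width: 0.991
grip_force: 0.0
pos [ 649.1 -107.3  179.4] shift [-1.   1.8 99.4] turn 0.0 z-axis [-0.001  0.    -1.   ] t 13.35
```

View pics/w10c.png

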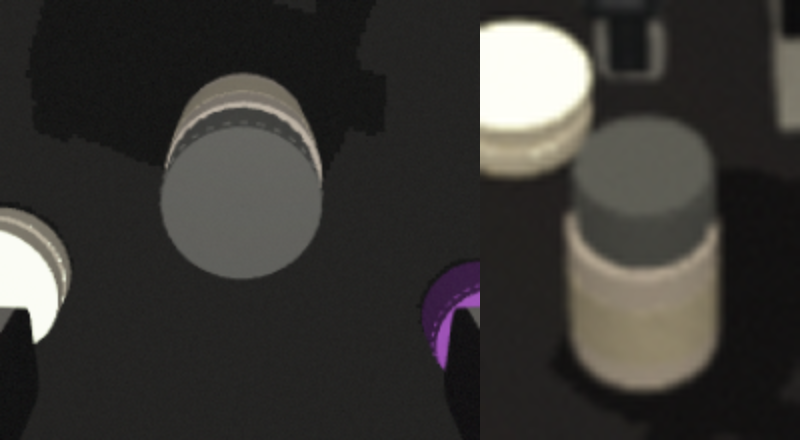

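The closure sits flat on the shoulder (side view on the right; closure top at crop (242,200) on the left). Before gripping the canister I'll measure the box from above with the empty hand.

```bash
python3 -m jog '[[0,0,-0.03,0,0,0,0.085],[0,0.04,-0.03,0,0,0,0.085],[0.014,0.042,0,0,0,0,0.085],[0.014,0.042,0,0,0,0,0.085],[0.014,0.042,0,0,0,0,0.085]]' && python3 -m jog '[[0.014,0.042,0,0,0,0,0.085],[0.014,0.042,0,0,0,0,0.085],[0.014,0.042,0,0,0,0,0.085],[0.014,0.042,0,0,0,0,0.085],[0.014,0.042,0,0,0,0,0.085]]' && python3 -m jog '[[0.03,0,0,0,0,0,0.085],[0,0,0,0,0,0,0.085],[0,0,0,0,0,0,0.085]]'
python3 - <<'E'
from h import *
s,im=snap('wrist','w11.png'); go([525,271,240])
print(proj('wrist',[525,271,57],s))
cv2.imwrite('pics/w11c.png',cv2.resize(im[100:400,170:470],(600,600)))
E
```

```text
time_s: 13.9
eef_pos: [606.3, 60.0, 238.8]
ee_rot: [-0.001, 0.0, 1.0, 0.0]
force: [0.5, 0.1, -0.8]
grip_width: 0.996
grip_force: 0.0
time_s: 14.4
eef_pos: [536.2, 270.0, 238.9]
ee_rot: [-0.001, -0.0, 1.0, -0.0]
force: [-0.3, -0.2, -0.6]
grip_width: 0.993
grip_force: 0.0
time_s: 14.7
eef_pos: [507.2, 268.5, 239.6]
ee_rot: [-0.001, -0.0, 1.0, -0.0]
force: [1.1, -0.2, 1.3]
grip_width: 0.996
grip_force: 0.0
pos [507.7 268.2 239.7] shift [-17.3   2.8  -0.3] turn -0.0 z-axis [-0.001 -0.    -1.   ] t 14.75
(np.float64(321.89292588511967), np.float64(236.91107662647335))
```

View pics/w11c.png

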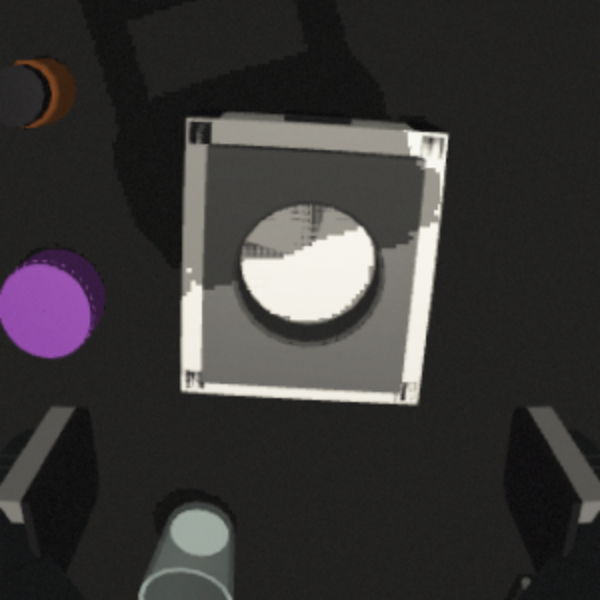

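The box's ledge corners are at crop (187,118), (448,133), (418,404) and (180,391), the pocket rim is centred near (310,275), and the foam and pocket are clear.

```bash
python3 - <<'E'
from h import *
np.set_printoptions(precision=1,suppress=True)
s=sense(); f=lambda u,v,z: onz('wrist',170+u/2,100+v/2,z,s)
C=np.array([f(*p,45) for p in((187,120),(448,133),(418,404),(180,391))]); print(C,C.mean(0))
for a,b in((0,1),(1,2),(3,2),(0,3)): d=C[b]-C[a]; print(np.hypot(d[0],d[1]),np.degrees(np.arctan2(d[1],d[0])))
F=np.array([f(*p,57) for p in((206,147),(424,158),(401,389),(203,381))]); print('foam',F,F.mean(0))
print('pocket',f(310,275,57),f(238,275,57),f(382,275,57),f(310,204,57),f(310,346,57)); print('floor',f(310,264,31))
t=cv2.imread('pics/top0.png'); hs=cv2.cvtColor(t,cv2.COLOR_BGR2GRAY)[225:310,145:230]; cv2.imwrite('pics/tb.png',cv2.resize(t[225:310,145:230],None,fx=6,fy=6))
E
```

```text
[[458.5 219.2  45. ]
 [463.9 334.7  45. ]
 [596.4 327.3  45. ]
 [589.3 210.2  45. ]] [527.  272.8  45. ]
115.565777548589 87.34110925534364
132.6596180147914 -3.176908875429261
117.3246180385153 86.57353036578343
131.11560972218106 -3.9470996617140033
foam [[469.3 229.   57. ]
 [473.8 322.1  57. ]
 [582.2 316.5  57. ]
 [578.1 223.6  57. ]] [525.8 272.8  57. ]
pocket [526.2 273.4  57. ] [526.3 241.6  57. ] [526.2 305.4  57. ] [494.3 273.3  57. ] [560.1 273.6  57. ]
floor [528.7 273.7  31. ]
```

Box centre (526.3,273), yaw about −0.054 rad. Back to the canister.

```bash
python3 -m jog '[[-0.016,-0.0415,0,0,0,0,0.085],[-0.016,-0.0415,0,0,0,0,0.085],[-0.016,-0.0415,0,0,0,0,0.085],[-0.016,-0.0415,0,0,0,0,0.085],[-0.016,-0.0415,0,0,0,0,0.085]]' && python3 -m jog '[[-0.016,-0.0415,0,0,0,0,0.085],[-0.016,-0.0415,0,0,0,0,0.085],[-0.016,-0.0415,0,0,0,0,0.085],[-0.015,-0.0415,0,0,0,0,0.085],[0,0,0,0,0,0,0.085]]' && python3 -m jog '[[0,0,0,0,0,0,0.085],[0,0,0,0,0,0,0.085]]'
python3 - <<'E'
from h import *
s,im=snap('wrist','w12.png'); go([650.3,-105.6,41])
for z,r in((92,25.5),(62,28)):
  print(z,proj('wrist',[650.3,-105.6,z],s),proj('wrist',[650.3,-105.6-r,z],s),proj('wrist',[650.3,-105.6+r,z],s))
E
```

```text
time_s: 15.25
eef_pos: [588.4, 58.2, 239.8]
ee_rot: [-0.0, 0.001, 1.0, 0.0]
force: [1.0, 0.7, 0.0]
grip_width: 0.998
grip_force: 0.0
time_s: 15.75
eef_pos: [651.2, -111.4, 238.4]
ee_rot: [-0.001, 0.003, 1.0, -0.0]
force: [-1.3, 0.6, -0.7]
grip_width: 0.993
grip_force: 0.0
time_s: 15.95
eef_pos: [650.4, -104.6, 240.1]
ee_rot: [-0.0, -0.0, 1.0, 0.0]
force: [0.5, 0.5, 0.1]
grip_width: 0.993
grip_force: 0.0
pos [ 650.4 -104.1  240.3] shift [ 1.000e-01 -1.500e+00  1.993e+02] turn 0.001 z-axis [-0.  0. -1.] t 16.0
92 (np.float64(317.393293981204), np.float64(227.4983540856174)) (np.float64(284.79979330831804), np.float64(227.4954615364789)) (np.float64(350.0300986819645), np.float64(227.56579684357706))
62 (np.float64(317.66092767508746), np.float64(218.22323310216868)) (np.float64(285.114248191367), np.float64(218.24726295177788)) (np.float64(350.24678296015003), np.float64(218.3109954004947))
```

```bash
python3 -m jog '[[0,-0.0015,0.045,0,0,0,0.085],[0,0,0.045,0,0,0,0.085],[0,0,0.045,0,0,0,0.085],[0,0,0.03,0,0,0,0.085],[0,0,0.015,0,0,0,0.085]]' && python3 -m jog '[[0,0,0.01,0,0,0,0.085],[0,0,0.006,0,0,0,0.085],[0,0,0,0,0,0,0.085],[0,0,0,0,0,0,0.07],[0,0,0,0,0,0,0.06]]' 40 && python3 -m jog '[[0,0,0,0,0,0,0.05],[0,0,0,0,0,0,0.05],[0,0,0,0,0,0,0.05],[0,0,0,0,0,0,0.05]]' 40; python3 -c "
from h import *
go([650.3,-105.6,41])"
```

```text
time_s: 16.5
eef_pos: [649.3, -105.0, 57.6]
ee_rot: [-0.002, -0.001, 1.0, 0.001]
force: [-0.5, 0.3, 0.0]
grip_width: 0.993
grip_force: 0.0
time_s: 17.0
eef_pos: [650.9, -106.6, 45.4]
ee_rot: [0.001, -0.0, 1.0, -0.0]
force: [-0.1, -0.1, 0.7]
grip_width: 0.712
grip_force: 0.0
time_s: 17.4
eef_pos: [651.0, -106.8, 45.7]
ee_rot: [0.001, -0.0, 1.0, -0.0]
force: [-1.0, -0.5, 5.8]
grip_width: 0.636
grip_force: 42.7
pos [ 651.  -106.8   45.7] shift [0.7 1.2 4.7] turn 0.0 z-axis [ 0.002 -0.001 -1.   ] t 17.4
```

```bash
python3 -m jog '[[0,0,-0.02,0,0,0,0.05],[0,0,-0.04,0,0,0,0.05],[0,0,-0.04,0,0,0,0.05],[0.006,0.02,0,0,0,0,0.05],[0.012,0.036,0,0,0,0,0.05]]' && python3 -m jog '[[0.012,0.036,0,0,0,0,0.05],[0.012,0.036,0,0,0,0,0.05],[0.012,0.036,0,0,0,0,0.05],[0.012,0.036,0,0,0,0,0.05],[0.012,0.036,0,0,0,0,0.05]]' && python3 -m jog '[[0.012,0.036,0,0,0,0,0.05],[0.012,0.036,0,0,0,0,0.05],[0.012,0.036,0,0,0,0,0.05],[0.01,0.036,0,0,0,0,0.05],[0.012,0.036,0,0,0,0,0.05]]' && python3 -m jog '[[0,0,0,0,0,0,0.05],[0,0,0,0,0,0,0.05]]'
python3 - <<'E'
from h import *
s,im=snap('wrist','w13.png'); go([526.8,273,77])
E
```

```text
time_s: 17.9
eef_pos: [632.7, -51.7, 145.2]
ee_rot: [0.001, 0.001, 1.0, -0.0]
force: [-0.1, 1.0, -3.3]
grip_width: 0.635
grip_force: 43.3
time_s: 18.4
eef_pos: [571.5, 130.9, 144.2]
ee_rot: [-0.0, -0.0, 1.0, 0.0]
force: [0.4, -0.2, -2.5]
grip_width: 0.635
grip_force: 43.3
time_s: 18.9
eef_pos: [513.6, 310.9, 144.1]
ee_rot: [-0.0, -0.0, 1.0, -0.0]
force: [1.1, -0.0, -3.3]
grip_width: 0.635
grip_force: 43.3
time_s: 19.1
eef_pos: [513.9, 309.9, 144.0]
ee_rot: [-0.0, -0.001, 1.0, -0.0]
force: [0.7, -1.0, -2.9]
grip_width: 0.633
grip_force: 43.4
pos [514.3 309.1 144.1] shift [-12.5 -36.1  67.1] turn 0.0 z-axis [-0. -0. -1.] t 19.15
```

I overshot by one row. I'll step back and go half-way down for a check.

```bash
python3 -m jog '[[-0.006,-0.018,0,0,0,0,0.05],[-0.0065,-0.018,0,0,0,0,0.05],[0,0,0.02,0,0,0,0.05],[0,0,0.015,0,0,0,0.05],[0,0,0,0,0,0,0.05]]' && python3 -m jog '[[0,0,0,0,0,0,0.05],[0,0,0,0,0,0,0.05]]'
python3 - <<'E'
from h import *
s,im=snap('wrist','w14.png'); go([526.8,273,77])
cv2.imwrite('pics/w14c.png',cv2.resize(im[120:400,160:480],(800,600)))
E
```

```text
time_s: 19.65
eef_pos: [526.3, 271.9, 107.4]
ee_rot: [-0.002, 0.001, 1.0, -0.001]
force: [-0.3, 0.5, -3.2]
grip_width: 0.637
grip_force: 43.4
time_s: 19.85
eef_pos: [527.5, 273.3, 110.3]
ee_rot: [0.001, 0.0, 1.0, 0.0]
force: [-0.1, -0.1, -2.9]
grip_width: 0.64
grip_force: 43.4
pos [527.4 273.4 110.3] shift [ 0.6 -0.5 33.3] turn -0.0 z-axis [ 0.002  0.    -1.   ] t 19.9
```

View pics/w14c.png

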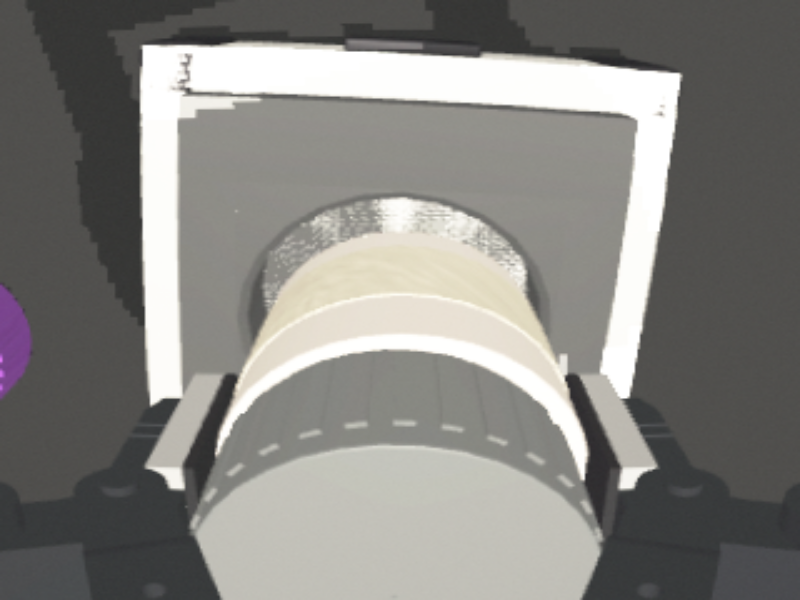

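The pocket rim's front is at crop (398,195) and the canister's foot front at (400,234), well centred sideways. That was my last allowed view, so I'll use masks and numbers from here.

```bash
python3 - <<'E'
from h import *
np.set_printoptions(precision=1,suppress=True)
s=sense(); f=lambda u,v,z: onz('wrist',160+u/2.5,120+v*280/600,z,s)
zb=s['eef_pos'][2]-45.7
print('pocket',f(398,195,57)+[32,0,0],'foot',f(400,234,zb)+[28,0,0]); print(f(250,320,57),f(545,320,57))
F=[f(180,100,57),f(637,118,57)]; print('foam front',F)
E
```

```text
pocket [524.6 274.1  57. ] foot [528.1 274.5  64.6]
[524.7 242.1  57. ] [524.6 305.8  57. ]
foam front [array([469.2, 230. ,  57. ]), array([473.4, 322.7,  57. ])]
```

```bash
python3 -m jog '[[0.002,0,0,0,0,0,0.05],[0,0,0.008,0,0,0,0.05],[0,0,0.008,0,0,0,0.05],[0,0,0.004,0,0,0,0.05],[0,0,0,0,0,0,0.05]]' && python3 -m jog '[[0,0,0.005,0,0,0,0.05],[0,0,0.004,0,0,0,0.05],[0,0,0.002,0,0,0,0.05],[0,0,0,0,0,0,0.05]]'
```

```text
time_s: 20.4
eef_pos: [524.4, 273.4, 88.3]
ee_rot: [-0.001, -0.0, 1.0, -0.0]
force: [0.6, -0.6, -2.8]
grip_width: 0.636
grip_force: 43.4
time_s: 20.8
eef_pos: [524.7, 273.5, 77.9]
ee_rot: [-0.0, -0.0, 1.0, -0.0]
force: [0.1, 0.2, -2.2]
grip_width: 0.634
grip_force: 43.5
```

Foot about 1 mm above the floor, no contact. I'll settle it, release, and rise.

```bash
python3 -m jog '[[0,0,0.0015,0,0,0,0.05],[0,0,0,0,0,0,0.05],[0,0,0,0,0,0,0.06],[0,0,0,0,0,0,0.07],[0,0,0,0,0,0,0.08]]' && python3 -m jog '[[0,0,0,0,0,0,0.085],[0,0,0,0,0,0,0.085],[0,0,-0.02,0,0,0,0.085],[0,0,-0.04,0,0,0,0.085],[0,0,-0.04,0,0,0,0.085]]' && python3 -m jog '[[0.02,0,-0.04,0,0,0,0.085],[0,0,-0.02,0,0,0,0.085],[0,0,0,0,0,0,0.085],[0,0,0,0,0,0,0.085]]'
python3 - <<'E'
from h import *
np.set_printoptions(precision=1,suppress=True)
s,im=snap('wrist','w15.png'); go([526,273,240])
q=[526,273,123]; u,v=proj('wrist',q,s); print(u,v); x0,y0=int(u-60),int(v-60)
hs=cv2.cvtColor(im,cv2.COLOR_BGR2HSV)
print(hs[y0:y0+120:8,int(u),:].tolist()); print(hs[int(v),x0:x0+120:8,:].tolist())
s2,sd=snap('side','s15.png'); a,b=proj('side',q); b0,a0=int(b),int(a)
g=cv2.cvtColor(sd,cv2.COLOR_BGR2GRAY); print(a,b,g[b0-24:b0+50:2,a0].tolist()); print(g[b0,a0-30:a0+30:2].tolist(), 'pred shoulder front row',proj('side',[526,301,93]),'closure front',proj('side',[526,298.5,123]),'foam',proj('side',[526,305,57]))
E
```

```text
time_s: 21.3
eef_pos: [525.1, 273.6, 77.2]
ee_rot: [0.0, -0.0, 1.0, 0.0]
force: [-0.8, -0.0, 0.6]
grip_width: 0.93
grip_force: 0.0
time_s: 21.8
eef_pos: [524.5, 273.4, 177.7]
ee_rot: [-0.001, -0.0, 1.0, -0.0]
force: [-0.2, -0.6, 0.6]
grip_width: 0.995
grip_force: 0.0
time_s: 22.2
eef_pos: [504.7, 273.4, 236.3]
ee_rot: [-0.0, -0.0, 1.0, -0.0]
force: [-0.6, -0.4, -0.7]
grip_width: 0.993
grip_force: 0.0
pos [504.6 273.3 235.5] shift [-21.4  -0.4  -4.6] turn 0.0 z-axis [-0. -0. -1.] t 22.25
318.0013720474313 269.64759593496746
[[20, 42, 122], [17, 33, 125], [30, 15, 68], [30, 14, 108], [23, 10, 105], [30, 12, 104], [30, 13, 102], [36, 12, 104], [25, 15, 182], [24, 14, 179], [27, 13, 178], [26, 12, 176], [30, 13, 38], [10, 20, 38], [30, 7, 37]]
[[23, 8, 250], [23, 16, 125], [19, 16, 127], [23, 16, 127], [24, 12, 103], [25, 15, 103], [30, 10, 102], [30, 12, 123], [30, 14, 124], [22, 15, 182], [27, 14, 181], [27, 15, 183], [30, 13, 178], [15, 16, 131], [26, 7, 250]]
347.30831602927185 355.8024767242605 [33, 32, 32, 33, 33, 32, 39, 92, 92, 92, 92, 92, 100, 99, 147, 164, 172, 172, 174, 172, 109, 73, 69, 70, 205, 230, 138, 141, 151, 135, 135, 104, 108, 110, 110, 72, 72]
[123, 108, 108, 108, 108, 108, 109, 108, 137, 172, 172, 172, 172, 171, 169, 100, 92, 92, 92, 91, 91, 92, 92, 84, 75, 86, 96, 107, 112, 121] pred shoulder front row (np.float64(346.0322223677938), np.float64(379.70532758191393)) closure front (np.float64(347.04349622298184), np.float64(369.50060420522686)) foam (np.float64(344.8637288838377), np.float64(391.91661506614946))
```

The side picture's rows match the predictions: closure front edge about 371 (predicted 369.5) and shoulder about 379 (predicted 379.7). The canister is home. I'll check its centring with a wrist mask, then go to the lid.

```bash
python3 - <<'E'
from h import *
np.set_printoptions(precision=1,suppress=True)
s=sense(); im=cv2.imread('pics/w15.png'); f=lambda u,v,z: onz('wrist',u,v,z,s)
g=cv2.cvtColor(im,cv2.COLOR_BGR2GRAY).astype(int)
print(g[209:320:2,318].tolist()); print(g[255,258:380:2].tolist())
t=cv2.imread('pics/top0.png'); g=cv2.cvtColor(t,cv2.COLOR_BGR2GRAY); 
sub=g[215:300,410:495]; m=(sub>90).astype(np.uint8)
q=max(cv2.findContours(m,cv2.RETR_EXTERNAL,cv2.CHAIN_APPROX_NONE)[0],key=cv2.contourArea); print(cv2.minAreaRect(q))
bar=(sub<60).astype(np.uint8); n,l,st,c=cv2.connectedComponentsWithStats(bar)
for i in range(1,n):
    if st[i,4]>100: print(c[i]+[410,215],st[i],onz('top',*(c[i]+[410,215]),118))
E
python3 -m jog '[[0,-0.045,-0.005,0,0,0,0.085],[0,-0.045,0,0,0,0,0.085],[0,-0.045,0,0,0,0,0.085],[0,-0.045,0,0,0,0,0.085],[0,-0.045,0,0,0,0,0.085]]'
python3 -m jog '[[0,-0.045,0,0,0,0,0.085],[0,-0.045,0,0,0,0,0.085],[0,-0.045,0,0,0,0,0.085],[0,-0.045,0,0,0,0,0.085],[0,-0.045,0,0,0,0,0.085]]'
python3 -m jog '[[0,-0.045,0,0,0,0,0.085],[0,-0.04,0,0,0,0,0.085],[0,0,0,0,0,0,0.085],[0,0,0,0,0,0,0.085]]'
```

```text
[116, 116, 135, 121, 119, 169, 159, 68, 68, 67, 67, 72, 107, 104, 103, 105, 104, 102, 103, 105, 103, 103, 102, 102, 101, 104, 102, 103, 103, 101, 121, 181, 180, 179, 177, 178, 177, 177, 177, 176, 176, 176, 174, 174, 175, 237, 247, 81, 38, 38, 37, 36, 36, 38, 38, 36]
[248, 248, 249, 239, 128, 127, 127, 127, 128, 127, 129, 127, 125, 64, 97, 102, 104, 102, 102, 102, 102, 102, 103, 102, 103, 102, 103, 102, 103, 101, 102, 103, 103, 103, 102, 102, 102, 102, 103, 103, 103, 103, 103, 103, 103, 102, 102, 179, 193, 176, 133, 132, 131, 131, 132, 131, 217, 250, 250, 250, 250]
((41.49687576293945, 40.48050308227539), (64.69711303710938, 64.89459991455078), 80.90972137451172)
[452.4 258.7] [   0    0   85   85 3210] [ 537.4 -270.   118. ]
[460.  253.1] [ 41  18  17  43 251] [ 548.5 -285.3  118. ]
time_s: 22.8
eef_pos: [504.3, 46.8, 240.6]
ee_rot: [-0.001, -0.0, 1.0, 0.0]
force: [0.6, 0.1, 0.4]
grip_width: 0.995
grip_force: 0.0
time_s: 23.3
eef_pos: [504.4, -178.3, 240.5]
ee_rot: [-0.001, 0.0, 1.0, 0.001]
force: [1.4, 0.4, 0.5]
grip_width: 0.995
grip_force: 0.0
time_s: 23.7
eef_pos: [504.6, -261.9, 240.3]
ee_rot: [-0.001, 0.001, 1.0, 0.001]
force: [-0.2, 0.9, -0.3]
grip_width: 0.998
grip_force: 0.0
```

```bash
python3 - <<'E'
from h import *
np.set_printoptions(precision=1,suppress=True)
s,im=snap('wrist','w16.png'); go([548,-284,106])
u,v=proj('wrist',[548.5,-285,124],s); print(u,v)
g=cv2.GaussianBlur(cv2.cvtColor(im,cv2.COLOR_BGR2GRAY),(3,3),0)
x0,x1,y0,y1=max(0,int(u-110)),int(u+110),max(0,int(v-110)),int(v+130)
sub=g[y0:y1,x0:x1]
for th in(35,50,70,90):
    n,l,st,c=cv2.connectedComponentsWithStats((sub<th).astype(np.uint8))
    for i in range(1,n):
        if 300<st[i,4]<8000:
            q=np.argwhere(l==i)[:,::-1].astype(np.float32); r=cv2.minAreaRect(q); B=cv2.boxPoints(r)+[x0,y0]
            print(th,c[i]+[x0,y0],st[i],np.round(r[1],1)); W=np.array([onz('wrist',*b,124,s) for b in B]); print('   ',W[:,:2].round(1).tolist(),W.mean(0))
ls=sub[::10,::10]; print(x0,y0); print('\n'.join(' '.join('%3d'%k for k in r) for r in ls))
E
```

```text
pos [ 504.8 -261.   240.7] shift [-43.4 -23.2 134.6] turn 0.0 z-axis [-0.  0. -1.] t 23.75
287.16678931611455 296.67818228521844
35 [355.2 195.7] [157   0  44  31 796] [30. 43.]
    [[466.5, -251.2], [466.3, -222.0], [487.2, -221.3], [487.4, -251.0]] [ 476.9 -236.4  124. ]
35 [284.5 265.9] [  93   44   33  107 1003] [107.5  21.6]
    [[498.8, -297.4], [496.4, -282.4], [581.9, -272.3], [585.2, -289.1]] [ 540.6 -285.3  124. ]
35 [245.4 390.6] [   0  117  220  123 6172] [219. 122.]
    [[694.7, -401.3], [556.3, -373.1], [554.5, -203.2], [685.6, -189.8]] [ 622.8 -291.8  124. ]
50 [285.7 284. ] [  93   43   33  112 1934] [111.8  22.2]
    [[498.4, -297.6], [496.0, -282.2], [585.2, -271.7], [588.6, -289.1]] [ 542.  -285.1  124. ]
177 186
 37  37  36  38  37  37  23  24  23  24  20  41  97 106 106 106  49  24  24  23  32  37
 37  36  37  36  38  44 105 106 106 106 106 105 106 114 131 147  29  28  24  25  30  38
 37  37  37  38  22  88 113 137 153 160 163 163 164 165 165 166 103 103  24  37  37  37
 38  38  38  38  28 160 161 161 162 162 164 163 164 164 165 165 165 165  36  37  37  38
 37  3
[... 1053 characters left out ...]
  20  20  18  21  36  38  36  59  37  38  37  37  36  36  37  37  37  37  38  36  36
138  20  19  19  36  37  37  36  38  37  37  37  37  37  37  37  36 113 125 123  33  36
 25  29  19  20  37  37  37  36  37  37  37  37  36  37  37  36 123 121 216 204 146  38
 25  33  20  29  37  37  36  37  36  37  36  36  36  37  37  37 189 252 252 252 252  37
 24  25  24  36  37  36  36  36  37  37  37  37  37  37  37  36 252 252 252 252 252  37
 25  25  25  26 113  65  32  37  36  36  37  37  37  36  37  37 156 252 252 252 223  36
 26  34  25  25  42 115 115 112 115 106  45  36  36  36  35  37  37  37  40  36  37  36
 24  24  24  24  24  89 114 111  45  24  26  25  26  25  26  26  24  27  25  25  24  32
```

The lid's bar is centred near (546,-285.6) with yaw about +0.117 rad. I'll turn the tool to match, hover above it and re-measure.

```bash
python3 -m jog '[[-0.041,-0.0245,0,0,0,0,0.085],[0,0,0.02,0,0,-0.117,0.085],[0,0,0,0,0,0,0.085],[0,0,0,0,0,0,0.085],[0,0,0,0,0,0,0.085]]'
python3 - <<'E'
from h import *
np.set_printoptions(precision=1,suppress=True)
s,im=snap('wrist','w17.png'); go([546,-285.6,107],np.pi+.117)
u,v=proj('wrist',[546,-285.6,124],s); print(u,v)
g=cv2.GaussianBlur(cv2.cvtColor(im,cv2.COLOR_BGR2GRAY),(3,3),0)
x0,x1,y0,y1=max(0,int(u-40)),int(u+40),max(0,int(v-90)),int(v+90)
sub=g[y0:y1,x0:x1]
for th in(50,70):
    n,l,st,c=cv2.connectedComponentsWithStats((sub<th).astype(np.uint8))
    for i in range(1,n):
        if 300<st[i,4]<8000:
            q=np.argwhere(l==i)[:,::-1].astype(np.float32); r=cv2.minAreaRect(q); B=cv2.boxPoints(r)+[x0,y0]
            print(th,c[i]+[x0,y0],st[i],np.round(r[1],1)); W=np.array([onz('wrist',*b,124,s) for b in B]); print('   ',W[:,:2].round(1).tolist(),W.mean(0))
for k in range(0,180,10): print(k+y0, sub[k,::3].tolist())
E
```

```text
time_s: 24.25
eef_pos: [545.9, -285.2, 223.0]
ee_rot: [0.0, -0.058, 0.998, -0.0]
force: [-0.3, 0.4, 0.4]
grip_width: 0.993
grip_force: 0.0
pos [ 545.9 -285.4  223. ] shift [  0.   -0.1 116. ] turn -0.001 z-axis [ 0. -0. -1.] t 24.3
317.85707426250514 247.31847828679432
50 [316.5 240.2] [  29   23   21  124 2376] [123.  20.]
    [[502.9, -298.0], [501.5, -285.6], [585.8, -275.3], [587.4, -289.1]] [ 544.4 -287.   124. ]
50 [316.8 323.8] [   0  154   80   26 2030] [25. 79.]
    [[596.4, -308.7], [589.8, -253.6], [610.4, -250.3], [617.2, -307.4]] [ 603.4 -280.   124. ]
70 [316.5 240. ] [  29   23   21  124 2450] [123.  20.]
    [[502.9, -298.0], [501.5, -285.6], [585.8, -275.3], [587.4, -289.1]] [ 544.4 -287.   124. ]
70 [316.6 323.5] [   0  153   80   27 2087] [26. 79.]
    [[595.6, -308.8], [589.0, -253.7], [610.4, -250.3], [617.2, -307.4]] [ 603.  -280.1  124. ]
157 [171, 170, 171, 172, 171, 171, 172, 172, 172, 172, 172, 172, 171, 172, 172, 173, 173, 173, 173, 173, 182, 249, 253, 253, 253, 253, 253]
167 [171, 170, 171, 171, 171, 171, 171, 172, 172, 172, 172, 172, 171, 172, 171, 172, 1
[... 1457 characters left out ...]
 25, 26, 25, 23, 138, 166, 166, 166, 166, 166, 168, 219, 250, 250]
287 [249, 249, 249, 249, 249, 249, 249, 249, 249, 248, 111, 23, 25, 25, 25, 24, 22, 218, 249, 249, 249, 249, 249, 249, 249, 249, 249]
297 [248, 248, 249, 249, 249, 249, 249, 249, 249, 249, 183, 22, 25, 25, 25, 24, 22, 218, 249, 249, 249, 249, 249, 249, 249, 249, 249]
307 [248, 248, 248, 248, 248, 248, 248, 248, 248, 248, 248, 248, 248, 248, 248, 248, 248, 248, 248, 248, 248, 248, 248, 247, 247, 247, 247]
317 [39, 39, 39, 39, 39, 39, 38, 39, 38, 38, 39, 38, 39, 39, 39, 39, 39, 38, 39, 39, 39, 40, 38, 39, 39, 38, 39]
327 [39, 39, 39, 38, 38, 39, 39, 38, 39, 39, 40, 38, 39, 39, 39, 38, 40, 38, 38, 38, 38, 39, 38, 39, 39, 39, 39]
```

```bash
python3 -m jog '[[0.001,-0.001,0.03,0,0,0,0.06],[0,0,0.03,0,0,0,0.06],[0,0,0.03,0,0,0,0.06],[0,0,0.015,0,0,0,0.06],[0,0,0.01,0,0,0,0.06]]' 60 && python3 -m jog '[[0,0,0,0,0,0,0.03],[0,0,0,0,0,0,0.0],[0,0,0,0,0,0,0],[0,0,0,0,0,0,0],[0,0,0,0,0,0,0]]' 60 && python3 -m jog '[[0,0,0,0,0,0,0],[0,0,0,0,0,0,0]]' 60
python3 -c "
from h import *
go([545,-286.6,107],np.pi+.117)"
```

```text
time_s: 24.8
eef_pos: [544.8, -286.8, 106.3]
ee_rot: [-0.0, -0.058, 0.998, 0.0]
force: [-0.4, 0.4, -0.1]
grip_width: 0.704
grip_force: 0.0
time_s: 25.3
eef_pos: [545.5, -287.5, 108.0]
ee_rot: [0.001, -0.059, 0.998, -0.001]
force: [-0.1, 0.1, 6.0]
grip_width: 0.151
grip_force: 61.4
time_s: 25.5
eef_pos: [545.5, -287.5, 108.0]
ee_rot: [0.001, -0.058, 0.998, -0.001]
force: [-1.0, -1.1, 6.6]
grip_width: 0.147
grip_force: 61.4
pos [ 545.5 -287.5  108. ] shift [0.4 1.  1. ] turn 0.0 z-axis [ 0.002 -0.001 -1.   ] t 25.5
```

Gripped. I'll lift straight up and turn to the box's yaw.

```bash
python3 -m jog '[[0,0,-0.015,0,0,0,0],[0,0,-0.03,0,0,0,0],[0,0,-0.035,0,0,0,0],[0,0,-0.035,0,0,0,0],[0,0,-0.03,0,0,0,0]]' && python3 -m jog '[[0,0,0,0,0,0.06,0],[0,0,0,0,0,0.06,0],[0,0,0,0,0,0.051,0],[0,0,0,0,0,0,0]]'
python3 -c "
from h import *
go([526.4,272.7,248],np.pi-.054)"
```

```text
time_s: 26.0
eef_pos: [545.0, -286.9, 253.5]
ee_rot: [0.0, -0.059, 0.998, -0.0]
force: [1.1, -0.6, -1.7]
grip_width: 0.153
grip_force: 60.3
time_s: 26.4
eef_pos: [545.0, -286.9, 251.5]
ee_rot: [-0.0, 0.027, 1.0, 0.0]
force: [0.4, 0.2, -2.2]
grip_width: 0.151
grip_force: 60.3
pos [ 545.  -286.9  251.5] shift [ 48.8 557.8   3.8] turn -0.0 z-axis [-0.001  0.001 -1.   ] t 26.4
```

```bash
python3 -m jog '[[0.001,0.02,0,0,0,0,0],[0.0036,0.04,0,0,0,0,0],[0.0036,0.04,0,0,0,0,0],[0.0036,0.04,0,0,0,0,0],[0.0036,0.04,0,0,0,0,0]]' && python3 -m jog '[[0.0036,0.04,0,0,0,0,0],[0.0036,0.04,0,0,0,0,0],[0.0036,0.04,0,0,0,0,0],[0.0036,0.04,0,0,0,0,0],[0.0036,0.04,0,0,0,0,0]]' && python3 -m jog '[[0.0036,0.04,0,0,0,0,0],[0.0036,0.04,0,0,0,0,0],[0.0036,0.04,0,0,0,0,0],[0.0036,0.04,0,0,0,0,0],[0.001,0.018,0,0,0,0,0]]' && python3 -m jog '[[0,0,0,0,0,0,0],[0,0,0,0,0,0,0],[0,0,0,0,0,0,0]]'
python3 - <<'E'
from h import *
np.set_printoptions(precision=1,suppress=True)
go([526.4,272.7,153],np.pi-.054)
s,im=snap('wrist','w18.png'); s2,sd=snap('side','s18.png')
g=cv2.cvtColor(im,cv2.COLOR_BGR2GRAY)
print('box ledge corners pred (image)',[np.round(proj('wrist',[a,b,45],s)) for a,b in((458.5,219.2),(463.9,334.7))])
print('lid front corners pred',[np.round(proj('wrist',s['eef_pos']+rot(s)@[64,k,20],s)) for k in(-56,56)],[np.round(proj('wrist',s['eef_pos']+rot(s)@[64,k,108],s)) for k in(-56,56)])
for r in range(0,480,24): print(r,g[r,120:540:14].tolist())
E
```

```text
time_s: 26.9
eef_pos: [539.0, -104.9, 251.7]
ee_rot: [-0.0, 0.026, 1.0, 0.0]
force: [0.1, -0.3, -2.2]
grip_width: 0.153
grip_force: 60.3
time_s: 27.4
eef_pos: [531.8, 95.8, 251.8]
ee_rot: [-0.0, 0.026, 1.0, 0.0]
force: [1.1, -0.5, -1.8]
grip_width: 0.153
grip_force: 60.3
time_s: 27.9
eef_pos: [525.4, 275.8, 251.5]
ee_rot: [-0.0, 0.025, 1.0, 0.0]
force: [-0.3, -0.2, -2.1]
grip_width: 0.151
grip_force: 60.3
time_s: 28.2
eef_pos: [526.5, 271.8, 251.8]
ee_rot: [-0.0, 0.027, 1.0, -0.0]
force: [0.1, -0.0, -2.2]
grip_width: 0.152
grip_force: 60.3
pos [526.5 271.8 251.8] shift [ 0.1  1.  98.8] turn -0.0 z-axis [-0. -0. -1.] t 28.2
box ledge corners pred (image) [array([257., 142.]), array([385., 141.])]
lid front corners pred [array([186., 163.]), array([450., 163.])] [array([233., 150.]), array([405., 150.])]
0 [31, 30, 29, 29, 30, 18, 20, 21, 22, 18, 19, 18, 33, 32, 32, 31, 33, 31, 31, 30, 32, 31, 32, 31, 30, 32, 31, 30, 29, 43]
24 [31, 33, 31, 35, 33, 20, 19, 19, 21, 20, 21, 18, 23, 33, 32, 34, 34, 33, 33, 34, 31, 34, 33, 29, 33, 31, 33, 32, 32, 47]
48 [29, 30, 29, 33, 33, 34, 20, 22, 20,
[... 1636 characters left out ...]
 20, 20, 21, 36, 25, 27, 247, 246, 247, 240, 34, 34, 34, 35, 38, 96, 73]
360 [43, 43, 41, 32, 24, 24, 21, 25, 24, 23, 24, 22, 21, 18, 22, 23, 23, 20, 24, 24, 24, 30, 21, 25, 21, 36, 35, 34, 30, 74]
384 [80, 23, 23, 23, 23, 28, 28, 34, 34, 23, 23, 22, 23, 198, 23, 20, 107, 25, 23, 21, 22, 34, 34, 29, 26, 22, 24, 22, 26, 33]
408 [22, 23, 23, 27, 30, 23, 18, 34, 31, 26, 24, 26, 27, 76, 34, 30, 202, 22, 21, 22, 25, 33, 24, 20, 30, 26, 28, 23, 23, 20]
432 [36, 50, 32, 27, 25, 27, 27, 86, 24, 21, 19, 24, 24, 24, 23, 22, 25, 21, 23, 24, 25, 23, 29, 19, 28, 25, 34, 28, 49, 24]
456 [43, 45, 45, 38, 30, 15, 21, 21, 25, 25, 22, 26, 21, 24, 21, 24, 22, 21, 22, 22, 23, 25, 22, 16, 20, 24, 44, 43, 43, 42]
```

```bash
python3 - <<'E'
from h import *
np.set_printoptions(precision=2,suppress=True)
s=sense(); im=cv2.imread('pics/w18.png'); g=cv2.GaussianBlur(cv2.cvtColor(im,cv2.COLOR_BGR2GRAY),(3,3),0).astype(int)
z=s['eef_pos'][2]-20; R_=rot(s)
L=[];Rr=[]
for r in range(200,330,8):
    row=g[r]; a=318
    l=next(c for c in range(240,150,-1) if row[c]<95); rr=next(c for c in range(390,490) if row[c]<95)
    L.append(R_.T@(onz('wrist',l,r,z,s)-s['eef_pos'])); Rr.append(R_.T@(onz('wrist',rr,r,z,s)-s['eef_pos']))
    print(r,l,rr,L[-1][:2],Rr[-1][:2])
for P in(L,Rr):
    P=np.array(P); print('slope dy/dx',np.polyfit(P[:,0],P[:,1],1))
for c in(230,260,290,350,380,410): print(c,[(r,g[r,c]) for r in range(132,200,4)])
E
```

```text
200 191 449 [ 47.88 -54.66] [47.98 56.64]
208 192 448 [ 44.33 -54.49] [44.44 56.47]
216 192 447 [ 40.76 -54.8 ] [40.86 56.32]
224 175 446 [ 37.23 -63.36] [37.25 56.19]
232 171 446 [ 33.54 -65.77] [33.61 56.55]
240 171 445 [ 29.78 -66.23] [29.91 56.45]
248 173 444 [ 25.98 -65.71] [26.17 56.37]
256 179 443 [ 22.15 -63.18] [22.38 56.3 ]
264 197 442 [ 18.39 -54.73] [18.53 56.26]
272 198 441 [ 14.48 -54.7 ] [14.62 56.23]
280 200 440 [ 10.51 -54.19] [10.64 56.22]
288 201 439 [  6.45 -54.2 ] [ 6.59 56.23]
296 202 438 [  2.32 -54.22] [ 2.46 56.26]
304 203 437 [ -1.9  -54.27] [-1.76 56.31]
312 204 436 [ -6.22 -54.33] [-6.07 56.38]
320 205 435 [-10.63 -54.42] [-10.48  56.48]
328 206 434 [-15.16 -54.53] [-14.99  56.59]
slope dy/dx [ -0.1  -55.67]
slope dy/dx [ 0.   56.36]
230 [(132, np.int64(21)), (136, np.int64(23)), (140, np.int64(22)), (144, np.int64(21)), (148, np.int64(23)), (152, np.int64(21)), (156, np.int64(99)), (160, np.int64(51)), (164, np.int64(101)), (168, np.int64(191)), (172, np.int64(241)), (176, np.int64(243)), (180, np.int64(243)), (184, np.int64(242)), (188, np.int64(186)), (
[... 1218 characters left out ...]
 (140, np.int64(149)), (144, np.int64(250)), (148, np.int64(249)), (152, np.int64(178)), (156, np.int64(99)), (160, np.int64(101)), (164, np.int64(112)), (168, np.int64(144)), (172, np.int64(154)), (176, np.int64(154)), (180, np.int64(154)), (184, np.int64(154)), (188, np.int64(153)), (192, np.int64(154)), (196, np.int64(154))]
410 [(132, np.int64(35)), (136, np.int64(34)), (140, np.int64(35)), (144, np.int64(34)), (148, np.int64(34)), (152, np.int64(36)), (156, np.int64(98)), (160, np.int64(52)), (164, np.int64(104)), (168, np.int64(139)), (172, np.int64(153)), (176, np.int64(154)), (180, np.int64(154)), (184, np.int64(154)), (188, np.int64(154)), (192, np.int64(153)), (196, np.int64(153))]
```

The lid is square with the tool and lines up with the box. Lowering it now.

```bash
python3 -m jog '[[0,0,0.015,0,0,0,0],[0,0,0.02,0,0,0,0],[0,0,0.02,0,0,0,0],[0,0,0.015,0,0,0,0],[0,0,0.006,0,0,0,0]]' && python3 -m jog '[[0,0,0,0,0,0,0],[0,0,0.005,0,0,0,0],[0,0,0.005,0,0,0,0],[0,0,0,0,0,0,0]]'; python3 -c "
from h import *
go([526.4,272,153],np.pi-.054)"
```

```text
time_s: 28.8
eef_pos: [526.0, 271.9, 174.4]
ee_rot: [-0.001, 0.027, 1.0, -0.0]
force: [-0.6, -0.1, -1.6]
grip_width: 0.153
grip_force: 60.2
time_s: 29.2
eef_pos: [526.2, 272.6, 165.4]
ee_rot: [-0.0, 0.027, 1.0, -0.0]
force: [1.0, -0.1, -2.5]
grip_width: 0.153
grip_force: 60.3
pos [526.2 272.6 165.4] shift [-0.2 -0.6 12.4] turn 0.0 z-axis [-0.001 -0.    -1.   ] t 29.2
```

```bash
python3 -m jog '[[0,-0.0005,0.003,0,0,0,0],[0,0,0.003,0,0,0,0],[0,0,0.003,0,0,0,0],[0,0,0,0,0,0,0]]' && python3 -m jog '[[0,0,0.002,0,0,0,0],[0,0,0.002,0,0,0,0],[0,0,0,0,0,0,0]]'
```

```text
time_s: 29.6
eef_pos: [526.1, 272.2, 156.3]
ee_rot: [-0.0, 0.027, 1.0, -0.0]
force: [0.3, -0.3, -2.7]
grip_width: 0.15
grip_force: 60.3
time_s: 29.9
eef_pos: [526.4, 272.2, 153.1]
ee_rot: [0.0, 0.027, 1.0, -0.0]
force: [-1.6, -0.7, 1.2]
grip_width: 0.149
grip_force: 60.7
```

The ledge contact came at TCP 153, as computed. I'll release and rise.

```bash
python3 -m jog '[[0,0,0.0005,0,0,0,0],[0,0,0,0,0,0,0.02],[0,0,0,0,0,0,0.035],[0,0,0,0,0,0,0.05],[0,0,0,0,0,0,0.05]]' && python3 -m jog '[[0,0,-0.01,0,0,0,0.05],[0,0,-0.03,0,0,0,0.05],[0,0,-0.04,0,0,0,0.05],[0,0,-0.04,0,0,0,0.05],[0.03,0,0,0,0,0,0.05]]' && python3 -m jog '[[0,0,0,0,0,0,0.05],[0,0,0,0,0,0,0.05],[0,0,0,0,0,0,0.05]]'
python3 - <<'E'
from h import *
np.set_printoptions(precision=1,suppress=True)
s,im=snap('wrist','w19.png'); g=cv2.GaussianBlur(cv2.cvtColor(im,cv2.COLOR_BGR2GRAY),(3,3),0); go([526.4,272,153],np.pi-.054)
u,v=proj('wrist',[526.3,272.5,169],s); print(u,v)
x0,y0=int(u-45),int(v-90); sub=g[y0:y0+180,x0:x0+90]
n,l,st,c=cv2.connectedComponentsWithStats((sub<60).astype(np.uint8))
for i in range(1,n):
    if st[i,4]>300:
        q=np.argwhere(l==i)[:,::-1].astype(np.float32); r=cv2.minAreaRect(q); W=np.array([onz('wrist',*(b+[x0,y0]),169,s) for b in cv2.boxPoints(r)]); print(st[i],W[:,:2].round(1).tolist(),W.mean(0))
s2,sd=snap('side','s19.png'); gs=cv2.cvtColor(sd,cv2.COLOR_BGR2GRAY)
# +y side of lid: top front edge z=133, rim z=45, box ledge edge
for dx in(-25,0,25):
    P=[proj('side',[526+dx,272.5+k-dx*.054,z]) for k,z in((56,133),(56,45),(58,45),(58,0))]; c=int(P[0][0]); r0=int(P[0][1])
    print(np.round(P,1).tolist()); print(r0-8,gs[r0-8:r0+75:2,int(P[1][0])].tolist())
E
```

```text
time_s: 30.4
eef_pos: [526.4, 272.3, 152.2]
ee_rot: [0.0, 0.027, 1.0, 0.0]
force: [-0.2, 0.5, 0.4]
grip_width: 0.586
grip_force: 0.0
time_s: 30.9
eef_pos: [499.6, 273.9, 278.4]
ee_rot: [0.006, 0.028, 1.0, 0.002]
force: [0.0, -0.3, -0.2]
grip_width: 0.586
grip_force: 0.0
time_s: 31.2
eef_pos: [496.8, 273.7, 272.1]
ee_rot: [-0.0, 0.027, 1.0, -0.0]
force: [1.0, -0.7, 0.1]
grip_width: 0.584
grip_force: 0.0
pos [496.8 273.7 271.9] shift [-29.7  -0.1 118.9] turn -0.0 z-axis [-0. -0. -1.] t 31.25
319.21455350940596 286.2594183550524
[   0   23   90  157 4943] [[476.9, 245.6], [480.0, 303.6], [606.0, 302.7], [602.4, 232.6]] [541.4 271.1 169. ]
[[362.8, 385.0], [358.9, 409.5], [358.9, 410.7], [357.1, 421.9]]
377 [251, 251, 250, 244, 235, 152, 121, 121, 120, 120, 121, 120, 121, 129, 82, 105, 132, 210, 125, 144, 122, 118, 109, 37, 32, 33, 33, 33, 33, 34, 35, 34, 33, 34, 34, 35, 33, 33, 34, 33, 33, 34]
[[347.1, 383.3], [344.2, 407.9], [344.2, 409.0], [342.9, 420.3]]
375 [251, 251, 250, 236, 243, 200, 125, 121, 121, 120, 120, 120, 121, 122, 104, 96, 122, 215, 128, 127, 124, 121, 111, 43, 33, 34, 35, 34, 35, 34, 34, 34, 34, 33, 34, 34, 33, 35, 34, 34, 35, 35]
[[331.4, 381.6], [329.6, 406.3], [329.6, 407.4], [328.8, 418.7]]
373 [251, 250, 250, 242, 245, 199, 118, 119, 120, 121, 120, 121, 121, 122, 104, 80, 113, 197, 126, 124, 134, 122, 112, 52, 35, 34, 33, 35, 34, 34, 35, 35, 35, 34, 35, 35, 36, 34, 35, 35, 35, 34]
```

The side rows (lid top about 387, seam about 404, ledge about 411) match the seated predictions and are level along x. I'm handing the job in.

```bash
python3 -c "
from rig import finish_job
print(finish_job())"
```

```text
the job is handed in; nothing more can be done
None
```

I packed the specimen and handed the job in after about 31 s of robot time: vial in canister, closure on its shoulder, canister in the pocket, lid level on its ledge; the judge returned no verdict.

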